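# Lever a transformer up to its service height

## Robot

A 7-joint arm with a two-finger parallel gripper is mounted at the origin on a cart in front of the work surface, level with it; the furniture and walls round the work are solid. World frame = base frame: x ahead of the robot, y to its left, z up, the work surface at z = 0. Lengths are in m, angles in rad, forces in N, time in s.
With the tool pointing down it reaches from about 0.4 to 0.85 m from the base axis. Payload 4.5 kg.
Tool frame: the origin (TCP) lies at the very end of the fingers, on their centre line; the grasp point (between the pads) lies 19 mm behind it; z points along the fingers, y is the direction in which the jaws open and shut (so a half turn about z gives the same grasp; the last joint's range is limited). The gripper opens to 88 mm and grips with 3 to 60 N. Pads are 18 mm wide; open, the fingers measure 123 mm over their backs; the gripper's body (75 mm by 187 mm) begins 45 mm behind the grasp point.
Start: joints at [1.264, 0.689, -0.195, 1.565, 0.157, 0.902, -0.215], TCP at [0.209, -0.589, 0.218] pointing down, gripper open.
Joint ranges: [-3.01, 3.01], [-0.46, 2.08], [-1.47, 1.51], [0.13, 2.56], [-1, 4.14], [0.04, 2.09], [-2.66, 2.66]. Speed limits (rad/s): [2.57, 2.57, 3.14, 3.14, 3.14, 3.14, 3.14].

## Interface

Orientations are given as a unit quaternion [x, y, z, w].
In Python, from station import manip, imaging, ticket gives the robot as it stands.
- The arm moves only by the tool arm_command, never from a script. Its argument "increments" is one flat list of numbers, 4 for each row, row after row: the shift along the tool's x, y, z in mm, then the turn about the tool's z in rad. In form: [x, y, z, twist, x, y, z, twist, ...]. A call has 1 to 5 rows; each row shifts and turns the commanded pose from where the row before left it, along the tool's axes as they then stand; what a row does not reach is not made up. A row lasts 1/12 s, in which the tool goes at most 41.7 mm and 7.16 degrees, less where a joint would pass 70% of its speed; a pose out of reach is approached as far as the arm can. A call is refused whole if a number of a shift passes 41.7 or a number of a turn 0.125, either way. A call with a gripper value outside its range is refused whole. "grip" is the closure, from 0 (fully open) to 1 (shut), set as the call begins (left out, the last holds). The fingers move at their own pace and stop on an object; the grip force is fixed at half the most. Time passes only in rows, so rows that do not move let the fingers close. It gives the time, the measured TCP pose, the force and the opening at its end, in the units of the state.
- manip.observe(): the state, without advancing time (a new reading comes with each control period).
- imaging.get_image(name): name is "side" or "top"; returns the picture (420x560x3 uint8, red, green, blue); there is no depth.
- imaging.calibration(name): a dict with "vfov" (degrees; the focal length in pixels is half the picture's height over the tangent of half this angle, whatever the lens; pixels are square), "cx", "cy" (the principal point, pixels), "eye" and "rotation" of the camera in the world. Camera axes: x right, y up, looking along -z (the intrinsics and any distortion apply to the point x, -y, -z); pixel columns grow to the right and rows downward; lengths in m; the calibration is good to about 2 mm. A picture is of the moment at which its call begins. calibration takes no time and is no camera call.
- ticket.sign_off(): hands the job in, once; it reports no verdict.
The state is a dict: "time": time; "joints": joint angles; "joint_velocities": joint speeds; "joint_torque": joint torques, N m; "eef_pos": TCP position; "tool_rot": TCP orientation; "wrist_force": force on the tool from outside, world axes, zero at the start; "moment": the same for the moment, N m; "opening": finger opening in m.
Only numpy, scipy, OpenCV 4.12 (cv2) and the standard library are available. Lean on these libraries where they do the work, as an engineer would, in place of code of your own. Each camera call takes 0.05 s, during which the arm holds its last target.

## Task

Use the pry bar over the fulcrum block to lever the transformer's heavy base plate up on its guide pillars until it comes fully up against the collars at the top, feeling for the stop and not forcing it further. The stiff pillars hold the plate up there; then draw the bar out and lay it flat on the worktop clear of the jig. Do not touch the transformer or its plate with the gripper, and leave the things lying around where they are.

Things in the scene. Friction and masses are not known exactly. Their poses are not given: they have to be found in the camera images.
- jig: Fixed dark steel bed, x -135 to 70, y -75 to 75, 10 mm thick. Origin on the worktop; x points level from the fulcrum block to the transformer, z up. Two ribs (y = +-55, 16 wide, x -56 to 60, tops at z 49 mm) carry the plate's sides; between them the space below it is empty, 94 mm wide. Two pillars at x 12, y +-46 mm, up to z 98.
- fulcrum: Fulcrum block at jig x = -90 mm, y = 0, axes as the jig's: grey housing 26 x 50 x 24 mm, origin under it, 10 mm above the worktop. From it stands a steel head 42 mm wide with a rounded crest (radius 6), firmly set to a height that this pose does not tell: crest 42 to 53 mm above the worktop. The crest line is 30 mm in front of the plate's front edge.
- plate: Steel base plate 120 x 124 x 12 mm with a heavy transformer on it (80 mm high in all, 1.0 to 1.5 kg). Origin: centre of the plate's underside; axes as the jig's. Slides only up and down on two pillars, tightly, and stays where left. Its underside starts 49 to 51 mm above the worktop; collars stop it at 59 mm. Over 90 N between bar and plate damages it.
- lip (a point): Middle of the plate's lower front edge (60 mm from the plate's origin, towards the fulcrum), axes as the jig's. Bite: nose about 15 mm in past this edge (at least 5), within 35 mm sideways. So set, moving the plate takes 30 to 40 N here, about 7 to 13 N steadily at the bar's grip; at the stop the force climbs steeply: 3 to 4 N more at the grip is enough, 6 N more is too much.
- pry_bar: Loose steel pry bar, 260 mm, 0.35 kg, lying flat. Origin at mid length on its flat, straight underside; x towards the nose, z up. Black grip x -130 to -30 mm, 22 wide, 28 high (hold at about x -85); shaft 18 wide, 10 thick up to x 92, then a 5 mm thick toe with an upturned nose. No part lies below the underside plane.
- nose (a point): Top of the bar's upturned nose, at x = 126, z = 10 mm in the bar's frame; it presses up under the plate. Axes as the bar's.
- screw_tin: Bystander: round white tin 57 mm wide and 35 mm high; origin at the centre of its underside.
- parts_box: Bystander: small clear parts box with lid, 44 x 58 x 26 mm; origin at the centre of its underside.
- circuit_board: Bystander: small populated circuit board, 55 x 75 x 20 mm; origin at the centre of its underside.

How it is judged:
On the way, in this order (a step that is already met when the one before it is completed fails the run):
1. the bar rests on the fulcrum block with its nose under the plate's front edge (contact force between pry_bar and fulcrum above 0.5 N and x of nose in the frame of lip above 0.005 m and y of nose in the frame of lip between -0.035 and 0.035 m and z of nose in the frame of lip below 0.002 m), for 0.05 s.
2. the plate is levered up to its stop, the bar bearing on the fulcrum block (z of plate in the frame of jig above 0.0575 m and contact force between pry_bar and fulcrum above 15 N and contact force between pry_bar and plate above 8 N), for 0.1 s.
At the end, for the whole second after the job is handed in: The plate's underside is at least 57.5 mm above the worktop (within 1.5 mm of its top stop), and the pry bar lies still and flat on the worktop, grip side up (within 0.08 rad, origin within 6 mm of the surface), not touching the jig or anything on it (z of plate in the frame of jig above 0.0575 m and angle between pry_bar's own z axis and vertical below 0.08 rad and height (world z) of pry_bar between -0.004 and 0.006 m and contact force between pry_bar and jig below 0.1 N and linear speed of pry_bar below 0.02 m/s).
It fails at once if the bar forces the plate with more than 90 N (contact force between pry_bar and plate above 90 N).
It fails at once if the gripper or arm touches the transformer or its plate (contact force between any of the fingers, the arm and plate above 1 N).
It fails at once if the screw tin is moved more than 15 mm (distance of screw_tin from where it was at the start of the episode above 0.015 m).
It fails at once if the parts box is moved more than 15 mm (distance of parts_box from where it was at the start of the episode above 0.015 m).
It fails at once if the circuit board is moved more than 15 mm (distance of circuit_board from where it was at the start of the episode above 0.015 m).
It also fails if it takes over 72 s, if anything falls off the work surface, if the arm or the gripper's body presses on something with over 40 N, if the wrist force passes 120 N, or if a joint passes its speed limit or range.

## Working session

There is one attempt and no reset: what is moved stays moved. The work goes in short steps, Python scripts to look and compute and a tool call to move; the robot and the scene stay as the last step left them, time stands still between calls to the robot, and variables do not carry over. Pictures are saved under pics/ and viewed, and the job is handed in when it is done.

Besides the shell and the picture viewer there is one more tool, called as name(argument=value, ...), one argument or row to a line, values as JSON. arm_command: Moves the arm, as the interface text tells. Its arguments: {"type":"object","properties":{"increments":{"type":"array","items":{"type":"number"}},"grip":{"type":"number"}},"required":["increments"]}

```bash
ls; mkdir -p pics
python3 - <<'E'
from station import manip, imaging, ticket
import cv2
for n in("side","top"):
    c=imaging.calibration(n);print(n,c)
    im=imaging.get_image(n);cv2.imwrite(f"pics/{n}0.png",cv2.resize(im[:,:,::-1],(800,600),interpolation=cv2.INTER_CUBIC)); cv2.imwrite(f"pics/{n}0_raw.png",im[:,:,::-1])
s=manip.observe();print(s)
E
```

```text
pics
side {'vfov': 47.306035765091735, 'cx': 284.029698231563, 'cy': 215.5926318668361, 'eye': array([ 0.4576974 , -0.91500874,  0.59631084]), 'rotation': array([ 0.52140938, -0.03498825, -0.04271455,  0.85151838])}
top {'vfov': 46.77036615044153, 'cx': 280.0228690490978, 'cy': 217.94128421008946, 'eye': array([0.27987267, 0.08955735, 1.42759379]), 'rotation': array([-0.07112371,  0.06839959,  0.70801061, -0.69927383])}
{'time': 0.1, 'joints': array([ 1.26375464,  0.68990335, -0.19450132,  1.56620778,  0.15729234,
        0.90252818, -0.21507237]), 'joint_velocities': array([ 1.76416842e-03, -2.48461666e-03, -5.79516945e-04, -2.13172467e-03,
        1.08212870e-03,  2.52565473e-03, -2.37409405e-05]), 'joint_torque': array([-3.04800487e-03, -5.28499961e+01, -1.27175085e+00, -1.53837186e+01,
       -5.26758889e-02,  1.97243950e-03,  5.56621126e-05]), 'eef_pos': array([ 0.20867327, -0.58850295,  0.21739637]), 'tool_rot': array([ 9.85506294e-01,  1.69636838e-01, -2.03891449e-04, -8.03513696e-04]), 'wrist_force': array([-0.85890983, -0.06610919,  0.09394904]), 'moment': array([0.02640508, 0.01330648, 0.02368905]), 'opening': 0.08825956095454607}
```

View pics/side0.png

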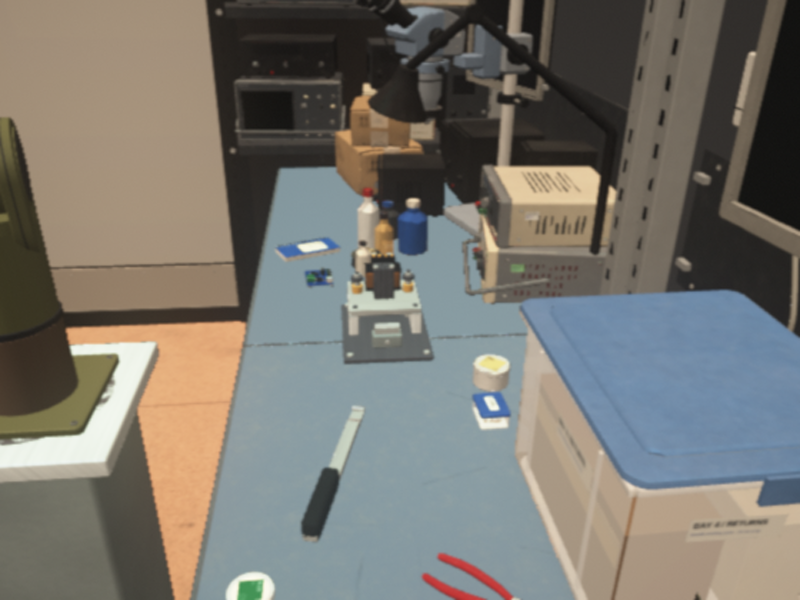

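View pics/top0.png

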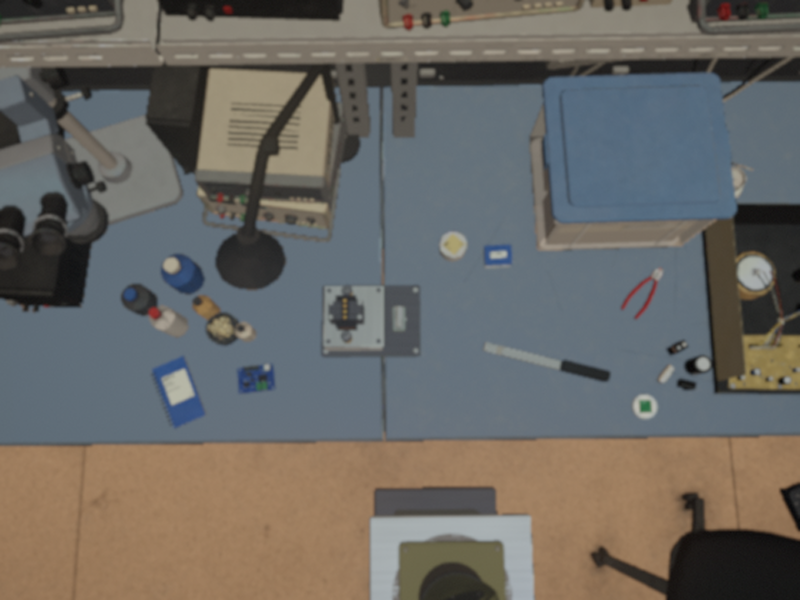

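```bash
cat > h.py <<'E'
import numpy as np,cv2
from scipy.spatial.transform import Rotation as R
from station import manip, imaging, ticket
def cam(n):
    c=imaging.calibration(n);f=210/np.tan(np.radians(c['vfov'])/2);return c,f,R.from_quat(c['rotation']).as_matrix()
def proj(n,P):
    c,f,M=cam(n);q=(np.atleast_2d(P)-c['eye'])@M
    return np.c_[c['cx']+f*q[:,0]/-q[:,2],c['cy']-f*q[:,1]/-q[:,2]]
def ray(n,uv):
    c,f,M=cam(n);uv=np.atleast_2d(uv).astype(float)
    d=np.c_[(uv[:,0]-c['cx'])/f,-(uv[:,1]-c['cy'])/f,-np.ones(len(uv))]@M.T
    return c['eye'],d
def onz(n,uv,z):
    e,d=ray(n,uv);z=np.broadcast_to(z,(len(d),));return e+d*((z-e[2])/d[:,2])[:,None]
def crop(n,name,u0,v0,u1,v1,k,im=None):
    if im is None: im=imaging.get_image(n)[:,:,::-1]
    c=cv2.resize(im[v0:v1,u0:u1],None,fx=k,fy=k,interpolation=cv2.INTER_CUBIC);cv2.imwrite(f"pics/{name}.png",c);return im
E
python3 - <<'E'
from h import *
for n in("side","top"):
    print(proj(n,[[.209,-.589,.218],[0,0,0],[.5,0,0]])/.7)
a=cv2.imread("pics/top0_raw.png");crop("top","t_jig",210,190,310,260,8,a);crop("top","t_bar",330,230,435,275,7,a)
a=cv2.imread("pics/side0_raw.png");crop("side","s_jig",225,170,315,260,6,a);crop("side","s_bar",205,275,265,380,5,a)
E
```

```text
[[-49.21355344 621.08478194]
 [ 31.80770309 396.69228356]
 [363.53297335 380.98822215]]
[[806.35373351 488.20510551]
 [451.67843309 596.94613781]
 [445.29913983 341.78776514]]
```

View pics/t_jig.png

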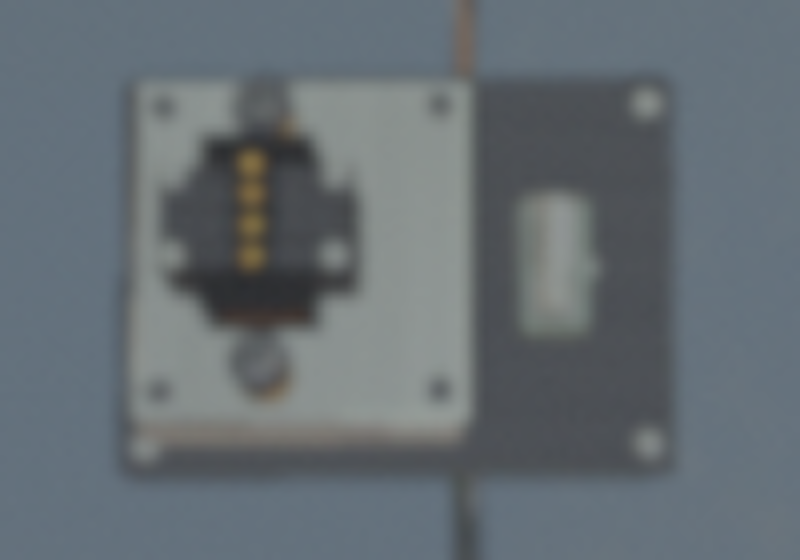

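View pics/t_bar.png

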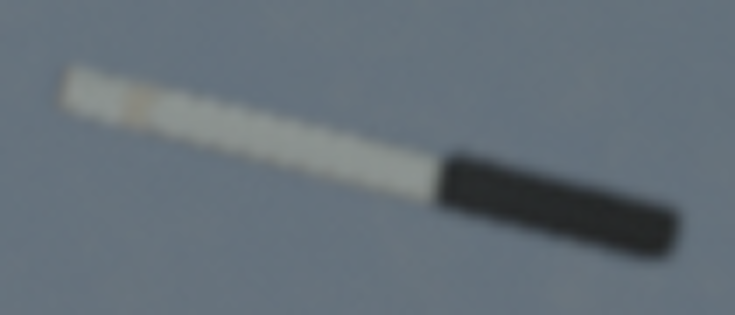

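View pics/s_jig.png

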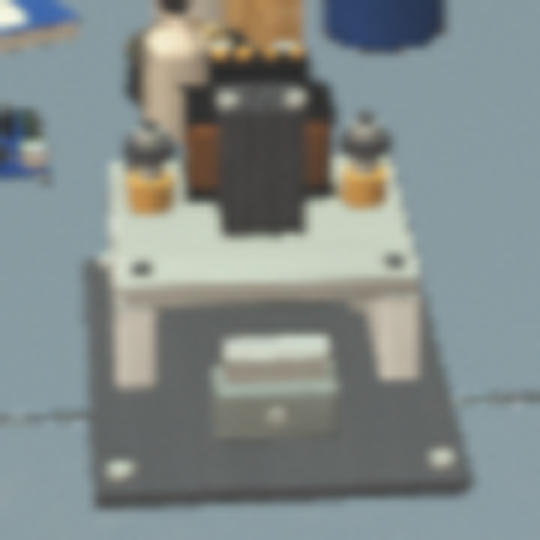

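View pics/s_bar.png

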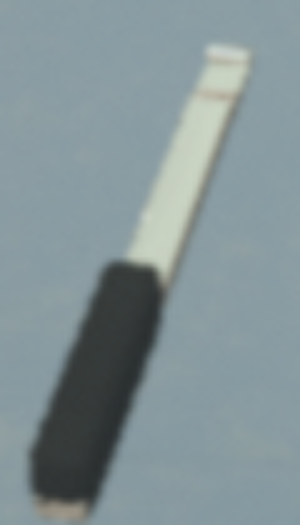

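Run:
```python
from h import *
T=lambda p:np.array(p)/8+[210,190]
B=lambda p:np.array(p)/7+[330,230]
S=lambda p:np.array(p)/6+[225,170]
SB=lambda p:np.array(p)/5+[205,275]
np.set_printoptions(precision=4,suppress=True)
print("bed top view",onz("top",T([[668,80],[673,468],[124,470],[127,78]]),.010))
print("bed side view",onz("side",S([[98,503],[470,487],[90,262]]),[0.0,0.0,.01]))
print("bolts top",onz("top",T([[647,102],[649,442],[145,447]]),.012))
print("bolts side",onz("side",S([[120,468],[441,456]]),.012))
print("plate top face",onz("top",T([[132,82],[474,80],[470,428],[132,425]]),.062))
print("housing base/side",onz("side",S([[213,437],[336,437]]),.010))
print("bar top: nose tip ends, grip end",onz("top",B([[72,66],[58,106],[460,152],[444,206],[682,207],[662,260]]),[.01,.01,.02,.02,.02,.02]))
print("bar side",onz("side",SB([[207,45],[248,52],[210,60],[244,66]]),[.01,.01,.005,.005]))
print("obs",onz("top",np.array([[453,243],[497,256],[645,406],[256,378]])*.7,.02))
```

```text
bed top view [[0.6181 0.0523 0.01  ]
 [0.4716 0.053  0.01  ]
 [0.4734 0.2548 0.01  ]
 [0.6216 0.2552 0.01  ]]
bed side view [[0.4721 0.058  0.    ]
 [0.6201 0.0576 0.    ]
 [0.4746 0.2493 0.01  ]]
bolts top [[0.6093 0.0603 0.012 ]
 [0.4811 0.0617 0.012 ]
 [0.4816 0.2469 0.012 ]]
bolts side [[0.4813 0.064  0.012 ]
 [0.6088 0.0625 0.012 ]]
plate top face [[0.6075 0.2473 0.062 ]
 [0.6066 0.1237 0.062 ]
 [0.4798 0.1261 0.062 ]
 [0.4824 0.2461 0.062 ]]
housing base/side [[0.5196 0.0885 0.01  ]
 [0.569  0.0843 0.01  ]]
bar top: nose tip ends, grip end [[ 0.4969 -0.0836  0.01  ]
 [ 0.4799 -0.0771  0.01  ]
 [ 0.4571 -0.2424  0.02  ]
 [ 0.4347 -0.2344  0.02  ]
 [ 0.4331 -0.3329  0.02  ]
 [ 0.4112 -0.3231  0.02  ]]
bar side [[ 0.4788 -0.08    0.01  ]
 [ 0.4957 -0.0866  0.01  ]
 [ 0.4798 -0.0839  0.005 ]
 [ 0.4938 -0.0894  0.005 ]]
obs [[ 0.7074 -0.0202  0.02  ]
 [ 0.6777 -0.1118  0.02  ]
 [ 0.3613 -0.3969  0.02  ]
 [ 0.4274  0.3877  0.02  ]]
```

Run:
```python
from h import *
np.set_printoptions(precision=1,suppress=True)
C=lambda P:(proj("side",P)-[225,170])*6
e=cam("side")[0]['eye']
yc=.097
for h in(.042,.044,.046,.048,.050,.053):
    best=[]
    for x in(.525,.567):
        ang=np.radians(np.arange(0,181,3));P=np.c_[0*ang+x,yc-.006*np.cos(ang),h-.006+.006*np.sin(ang)]
        q=C(P);best.append(q[q[:,1].argmin()])
    print(h,best)
print("head base",C([[.525,yc-.006,.034],[.567,yc-.006,.034]]),"housing top front",C([[.521,yc-.013,.034],[.571,yc-.013,.034],[.521,yc+.013,.034],[.571,yc+.013,.034]]),"bot",C([[.521,yc-.013,.01],[.571,yc-.013,.01]]))
print("plate low front",C([[.484,.127,.05],[.608,.127,.05],[.484,.127,.062],[.608,.127,.062]]))
a=cv2.imread("pics/side0_raw.png");crop("side","s_f",255,218,290,250,20,a)
```

```text
0.042 [array([224.1, 354.9]), array([328. , 350.9])]
0.044 [array([224.1, 350.6]), array([328.1, 346.5])]
0.046 [array([224.1, 346.2]), array([328.1, 342.1])]
0.048 [array([224.1, 341.8]), array([328.2, 337.8])]
0.05 [array([224. , 337.4]), array([328.3, 333.4])]
0.053 [array([224. , 330.8]), array([328.3, 326.8])]
head base [[225.7 381.5]
 [330.  377.3]] housing top front [[216.9 390.4]
 [341.8 385.3]
 [212.7 359.1]
 [335.  354.3]] bot [[217.3 442.5]
 [341.  437.2]]
plate low front [[119.  308.3]
 [420.5 297. ]
 [118.3 282.1]
 [421.3 271.1]]
```

View pics/s_f.png

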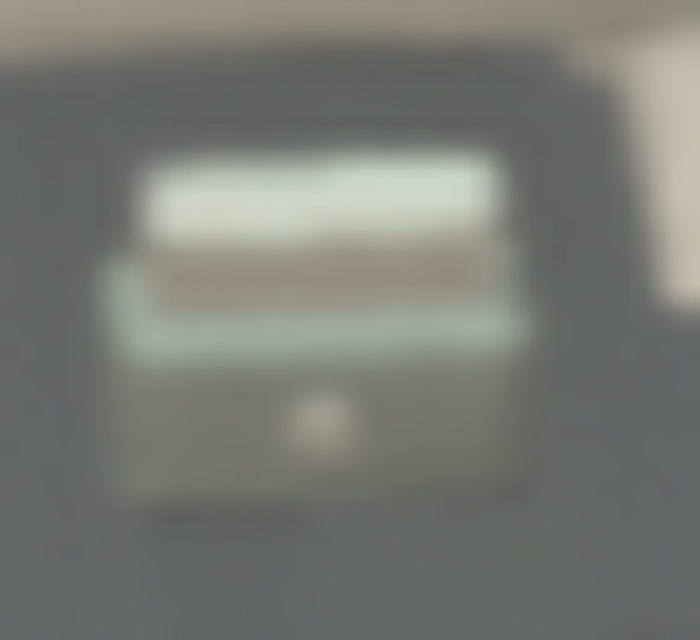

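```bash
cat > plan.py <<'E'
from h import *
import sys
# usage: plan.py x y z yawdeg nrows  (yaw of tool x in world)
def yaw(q): 
    M=R.from_quat(q).as_matrix();return np.degrees(np.arctan2(M[1,0],M[0,0]))
def plan(x,y,z,yw,n):
    s=manip.observe();p=s['eef_pos'];y0=yaw(s['tool_rot']);d=np.array([x,y,z])-p;dy=yw-y0
    rows=[]
    for i in range(n):
        a=np.radians(y0+dy*i/n);X=np.array([np.cos(a),np.sin(a),0]);Y=np.array([np.sin(a),-np.cos(a),0])
        rows.append([d@X*1e3/n,d@Y*1e3/n,-d[2]*1e3/n,-np.radians(dy)/n])
    print("from",p.round(4),"yaw",round(y0,2),"t",s['time'])
    for i in range(0,n,5):print([float(round(v,3 if k%4==3 else 1)) for k,v in enumerate(np.ravel(rows[i:i+5]))])
if __name__=="__main__":
    a=[float(v) for v in sys.argv[1:]];plan(*a[:4],int(a[4]))
E
python3 plan.py .433 -.286 .15 75 15
```

```text
from [ 0.2087 -0.5885  0.2174] yaw 19.53 t 0.1
[20.8, -14.0, 4.5, -0.065, 21.7, -12.6, 4.5, -0.065, 22.5, -11.2, 4.5, -0.065, 23.1, -9.7, 4.5, -0.065, 23.7, -8.2, 4.5, -0.065]
[24.2, -6.7, 4.5, -0.065, 24.6, -5.1, 4.5, -0.065, 24.9, -3.5, 4.5, -0.065, 25.0, -1.9, 4.5, -0.065, 25.1, -0.3, 4.5, -0.065]
[25.1, 1.3, 4.5, -0.065, 24.9, 3.0, 4.5, -0.065, 24.7, 4.6, 4.5, -0.065, 24.3, 6.1, 4.5, -0.065, 23.9, 7.7, 4.5, -0.065]
```

arm_command(
  increments=[20.8,-14.0,4.5,-0.065,21.7,-12.6,4.5,-0.065,22.5,-11.2,4.5,-0.065,23.1,-9.7,4.5,-0.065,23.7,-8.2,4.5,-0.065],
  grip=0,
)

```text
time: 0.52
eef_pos: [0.2839, -0.487, 0.1951]
tool_rot: [0.945, 0.328, -0.0, -0.0]
wrist_force: [-0.6, -0.9, -0.8]
opening: 0.0878
```

arm_command(
  increments=[24.2,-6.7,4.5,-0.065,24.6,-5.1,4.5,-0.065,24.9,-3.5,4.5,-0.065,25.0,-1.9,4.5,-0.065,25.1,-0.3,4.5,-0.065],
)

```text
time: 0.93
eef_pos: [0.3584, -0.3861, 0.1727]
tool_rot: [0.879, 0.477, -0.0, -0.0]
wrist_force: [0.6, -0.3, 0.1]
opening: 0.088
```

arm_command(
  increments=[25.1,1.3,4.5,-0.065,24.9,3.0,4.5,-0.065,24.7,4.6,4.5,-0.065,24.3,6.1,4.5,-0.065,23.9,7.7,4.5,-0.065],
)

```text
time: 1.35
eef_pos: [0.4326, -0.2849, 0.1502]
tool_rot: [0.79, 0.613, -0.0, -0.0]
wrist_force: [0.6, -0.1, 1.1]
opening: 0.0881
```

```bash
python3 plan.py .433 -.286 .06 75 5
python3 - <<'E'
from h import *
a=imaging.get_image("top")[:,:,::-1];crop("top","t1",300,200,460,320,5,a)
a=imaging.get_image("side")[:,:,::-1];crop("side","s1",130,200,330,420,3,a)
E
```

```text
from [ 0.4326 -0.2849  0.1502] yaw 75.57 t 1.35
[-0.2, 0.1, 18.0, 0.002, -0.2, 0.1, 18.0, 0.002, -0.2, 0.1, 18.0, 0.002, -0.2, 0.1, 18.0, 0.002, -0.2, 0.1, 18.0, 0.002]
```

View pics/t1.png

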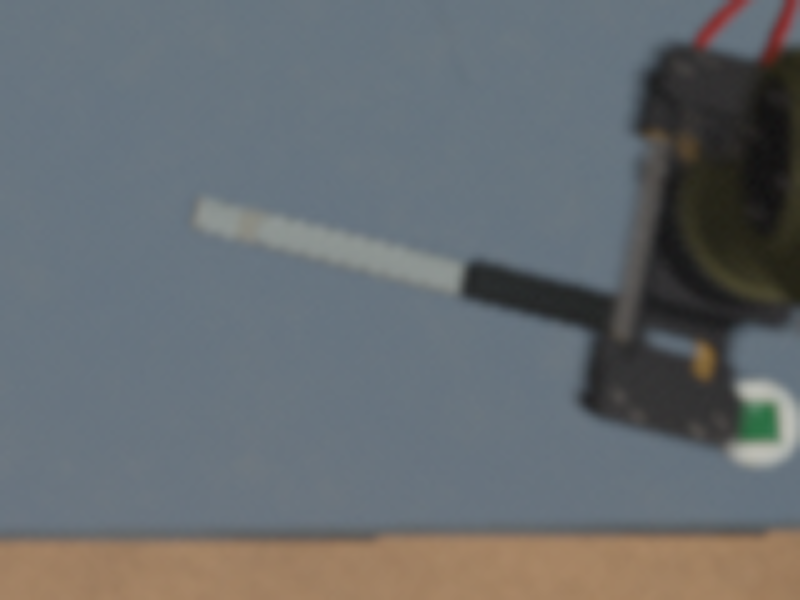

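View pics/s1.png

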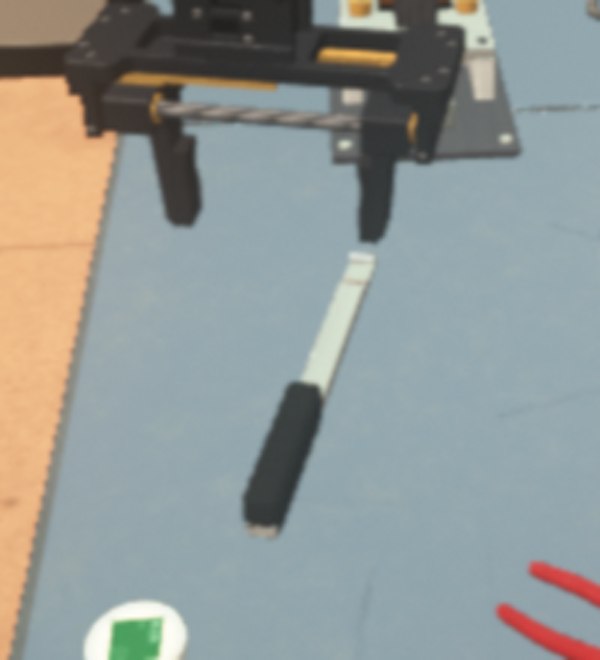

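```bash
python3 - <<'E'
from h import *
S=lambda p:np.array(p)/3+[130,200]
print(onz("side",S([[245,530],[278,536]]),[.003,.003]),onz("side",S([[290,385],[322,395]]),[.028,.02]),onz("side",S([[350,255],[375,258]]),.01))
E
python3 plan.py .433 -.286 .05 75 4
```

```text
[[ 0.41209866 -0.32639843  0.003     ]
 [ 0.430013   -0.33244959  0.003     ]] [[ 0.43778269 -0.23859962  0.028     ]
 [ 0.45645407 -0.23985806  0.02      ]] [[ 0.47921253 -0.08370289  0.01      ]
 [ 0.49637485 -0.08881599  0.01      ]]
from [ 0.4352 -0.2812  0.1502] yaw 75.91 t 1.45
[-1.3, -0.2, 25.0, 0.004, -1.3, -0.2, 25.0, 0.004, -1.3, -0.2, 25.0, 0.004, -1.3, -0.2, 25.0, 0.004]
```

arm_command(
  increments=[-2,-0.5,30,0.004,-2,-0.5,30,0.004,-2,-0.5,30,0.004,-1,-0.2,30,0.004,0,0,15,0],
)

```text
time: 1.87
eef_pos: [0.4266, -0.2928, 0.0127]
tool_rot: [0.797, 0.604, -0.001, -0.002]
wrist_force: [0.2, -0.1, 0.2]
opening: 0.0881
```

```bash
python3 plan.py .433 -.288 .006 75 2
```

```text
from [ 0.4266 -0.2928  0.0127] yaw 74.36 t 1.8667
[3.2, 2.5, 3.4, -0.006, 3.2, 2.5, 3.4, -0.006]
```

arm_command(
  increments=[0,0,3,0,0,0,0,0,0,0,0,0],
)

```text
time: 2.12
eef_pos: [0.429, -0.2929, 0.0133]
tool_rot: [0.796, 0.605, 0.0, 0.0]
wrist_force: [1.3, -0.1, -0.7]
opening: 0.0882
```

```bash
python3 plan.py .433 -.288 .005 75 2
```

```text
from [ 0.429  -0.2929  0.0133] yaw 74.43 t 2.1167
[2.9, 1.3, 4.1, -0.005, 2.9, 1.3, 4.1, -0.005]
```

arm_command(
  increments=[2.9,1.3,4,-0.005,2.9,1.3,4,-0.005,0,0,0,0,0,0,0,0],
)

```text
time: 2.45
eef_pos: [0.4333, -0.2871, 0.0049]
tool_rot: [0.793, 0.609, 0.0, 0.0]
wrist_force: [1.5, -0.1, -0.4]
opening: 0.0881
```

arm_command(
  increments=[0,0,0,0,0,0,0,0,0,0,0,0,0,0,0,0,0,0,0,0],
  grip=1,
)

```text
time: 2.87
eef_pos: [0.4328, -0.2875, 0.0047]
tool_rot: [0.793, 0.609, -0.0, 0.0]
wrist_force: [0.1, 0.1, -0.3]
opening: 0.057
```

arm_command(
  increments=[0,0,0,0,0,0,0,0,0,0,0,0,0,0,0,0,0,0,0,0],
)

```text
time: 3.28
eef_pos: [0.4327, -0.2874, 0.0046]
tool_rot: [0.793, 0.609, -0.0, -0.0]
wrist_force: [-2.5, 0.6, 1.4]
opening: 0.0234
```

arm_command(
  increments=[0,0,0,0,0,0,0,0,0,0,0,0,0,0,0,0],
)

```text
time: 3.62
eef_pos: [0.4325, -0.2874, 0.0046]
tool_rot: [0.793, 0.609, -0.0, -0.0]
wrist_force: [-1.6, 0.0, -0.5]
opening: 0.0209
```

arm_command(
  increments=[0,0,-10,0,0,0,-20,0,0,0,-20,0,0,0,-20,0,0,0,-20,0],
)

```text
time: 4.03
eef_pos: [0.4326, -0.2874, 0.0959]
tool_rot: [0.793, 0.609, -0.0, -0.0]
wrist_force: [0.7, 0.4, -3.3]
opening: 0.0209
```

Run:
```python
from h import *
a=imaging.get_image("side")[:,:,::-1];crop("side","s2",130,200,330,420,3,a)
print(manip.observe())
```

```text
{'time': 4.0833, 'joints': array([ 0.68923984,  0.7540976 , -0.31547313,  1.98153274,  0.48558116,
        0.4736193 , -0.24334096]), 'joint_velocities': array([-0.02249384,  0.04066539,  0.03950719, -0.00331164,  0.04462371,
       -0.12031813, -0.04720553]), 'joint_torque': array([-1.63445016e-01, -4.00414073e+01, -2.20429949e+00, -7.04801559e+00,
       -9.27326060e-02,  1.23338266e-01,  4.44845849e-03]), 'eef_pos': array([ 0.43445402, -0.28841397,  0.0990957 ]), 'tool_rot': array([0.79315515, 0.60901346, 0.00100077, 0.0025507 ]), 'wrist_force': array([0.09660112, 0.06882056, 0.42546045]), 'moment': array([-0.0526512 , -0.11333822,  0.01388012]), 'opening': 0.020396934362164908}
```

View pics/s2.png

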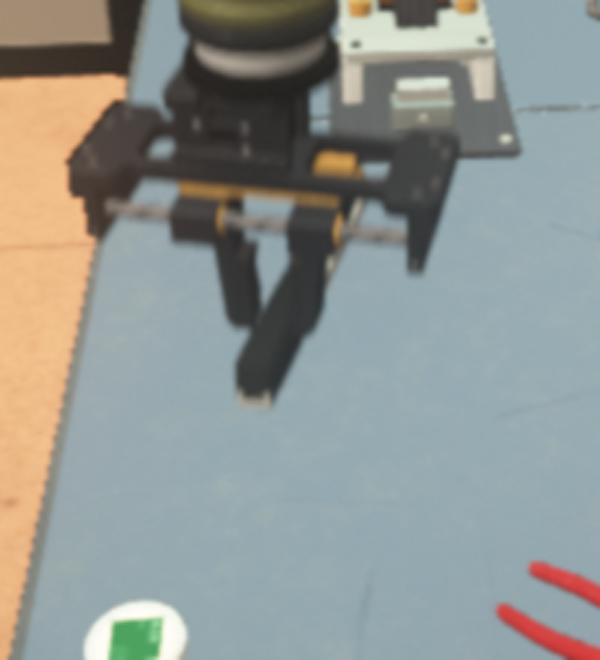

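```bash
python3 plan.py .546 -.16 .13 90 10
```

```text
from [ 0.4345 -0.2884  0.0991] yaw 75.04 t 4.0833
[15.3, 7.5, -3.1, -0.026, 15.1, 7.9, -3.1, -0.026, 14.9, 8.2, -3.1, -0.026, 14.7, 8.6, -3.1, -0.026, 14.4, 9.0, -3.1, -0.026]
[14.2, 9.4, -3.1, -0.026, 13.9, 9.8, -3.1, -0.026, 13.7, 10.1, -3.1, -0.026, 13.4, 10.5, -3.1, -0.026, 13.1, 10.8, -3.1, -0.026]
```

arm_command(
  increments=[15.3,7.5,-3.1,-0.026,15.1,7.9,-3.1,-0.026,14.9,8.2,-3.1,-0.026,14.7,8.6,-3.1,-0.026,14.4,9.0,-3.1,-0.026],
)

```text
time: 4.5
eef_pos: [0.4888, -0.2225, 0.11]
tool_rot: [0.751, 0.66, -0.0, -0.0]
wrist_force: [-1.2, 0.4, -3.2]
opening: 0.0209
```

arm_command(
  increments=[14.2,9.4,-3.1,-0.026,13.9,9.8,-3.1,-0.026,13.7,10.1,-3.1,-0.026,13.4,10.5,-3.1,-0.026,13.1,10.8,-3.1,-0.026],
)

```text
time: 4.92
eef_pos: [0.5455, -0.1577, 0.1259]
tool_rot: [0.707, 0.708, -0.0, 0.0]
wrist_force: [0.9, -0.5, -3.5]
opening: 0.0213
```

arm_command(
  increments=[0,0,0,0,0,0,0,0,0,0,0,0],
)

```text
time: 5.17
eef_pos: [0.5437, -0.1597, 0.1253]
tool_rot: [0.708, 0.707, -0.001, -0.0]
wrist_force: [-1.0, -0.3, -4.0]
opening: 0.0208
```

```bash
python3 plan.py .546 -.16 .13 90 1
python3 - <<'E'
from h import *
a=imaging.get_image("side")[:,:,::-1];crop("side","s3",200,150,330,350,4,a);cv2.imwrite("pics/s3raw.png",a)
a=imaging.get_image("top")[:,:,::-1];crop("top","t3",210,170,410,290,4,a);cv2.imwrite("pics/t3raw.png",a)
E
```

```text
from [ 0.5437 -0.1597  0.1253] yaw 89.92 t 5.1667
[-0.3, 2.3, -4.7, -0.001]
```

View pics/s3.png

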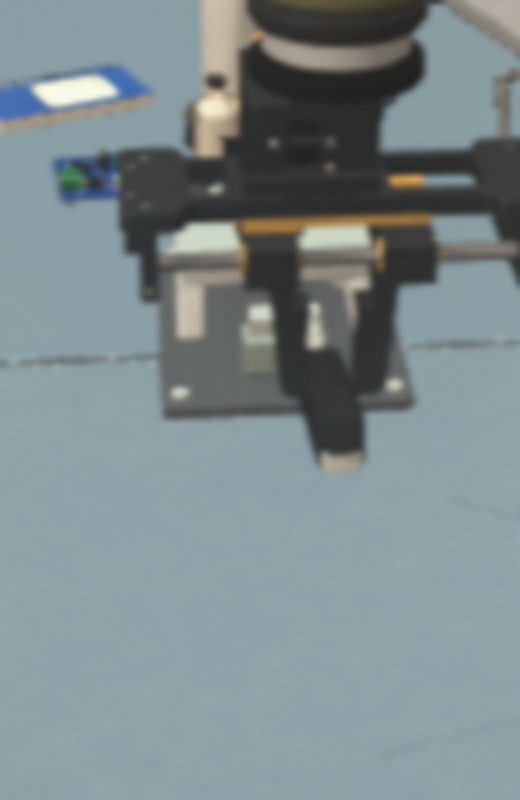

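View pics/t3.png

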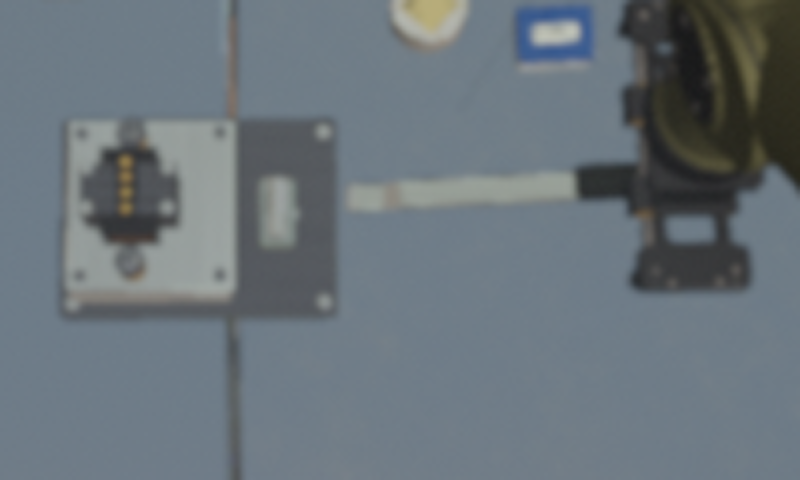

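```bash
cat > ov.py <<'E'
from h import *
def barpts(pivot,yawd,t,hz):
    # pivot: world grasp pt, bar x=-85, z=hz in bar frame ; t nose-down rad
    Rm=R.from_euler('ZY',[yawd,np.degrees(t)],degrees=True).as_matrix()
    seg=[[(-130,-11,0),(-130,11,0),(-130,11,28),(-130,-11,28),(-130,-11,0)],[(-130,-11,28),(-30,-11,28),(-30,11,28),(-130,11,28)],[(-30,-11,0),(-30,-11,28)],[(-30,-9,10),(92,-9,10),(92,9,10),(-30,9,10)],[(92,-9,5),(126,-9,5),(126,9,5),(92,9,5)],[(126,-9,10),(126,9,10)],[(130,-9,0),(130,9,0)]]
    return [ (np.array(s)/1e3-[-.085,0,hz])@Rm.T+pivot for s in seg]
def draw(im,n,pts,col,k,u0,v0):
    for s in pts:
        q=((proj(n,s)-[u0,v0]+.5)*k).astype(int);cv2.polylines(im,[q],False,col,1)
E
python3 - <<'E'
from ov import *
s=manip.observe();M=R.from_quat(s['tool_rot']).as_matrix();p=s['eef_pos']-.019*M[:,2];print(p)
for n,box,k in(("side",(200,150,330,350),4),("top",(210,170,410,290),4)):
    a=cv2.imread(f"pics/{n[0]}3raw.png");u0,v0,u1,v1=box
    c=cv2.resize(a[v0:v1,u0:u1],None,fx=k,fy=k,interpolation=cv2.INTER_CUBIC)
    for t,col in((0,(0,0,255)),(.3,(0,255,255)),(.6,(255,0,255))):
        draw(c,n,barpts(p,89.9,t,.019),col,k,u0,v0)
    cv2.imwrite(f"pics/ov_{n}.png",c)
E
```

```text
[ 0.5434694  -0.16027599  0.14430141]
```

View pics/ov_side.png

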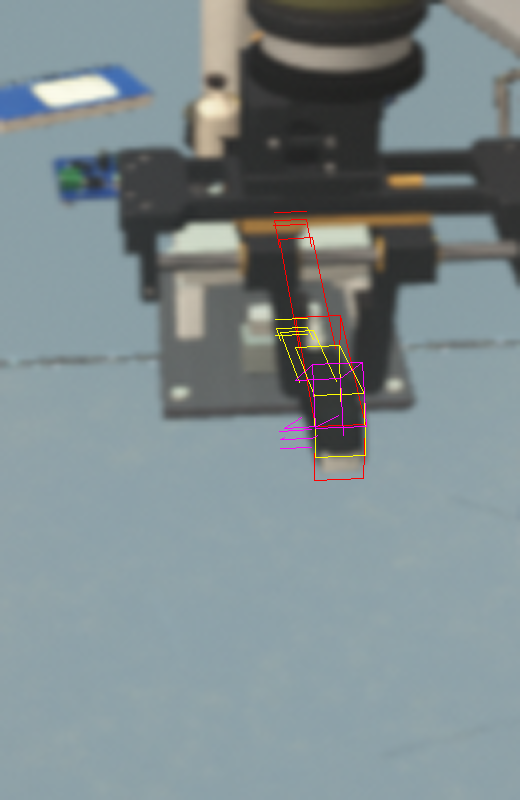

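View pics/ov_top.png

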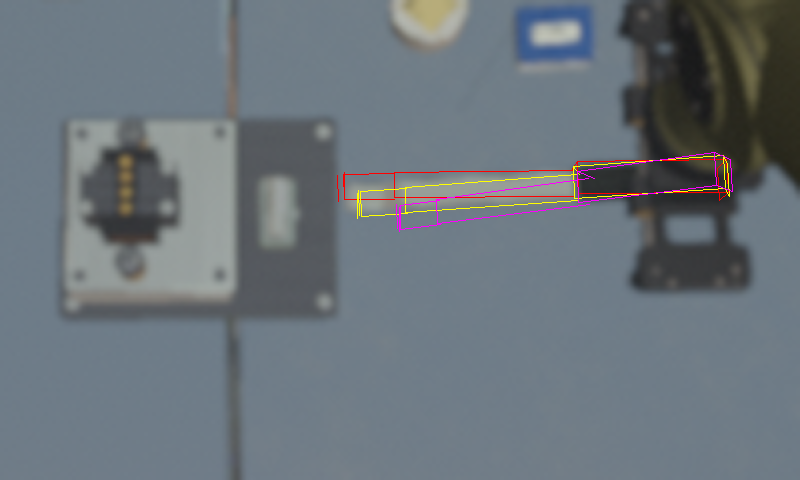

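arm_command(
  increments=[0,0,-41,0,0,0,-41,0,0,0,-20,0,0,0,-10,0,0,0,0,0],
)

```text
time: 5.68
eef_pos: [0.5451, -0.1601, 0.2395]
tool_rot: [0.708, 0.706, 0.001, 0.002]
wrist_force: [-0.7, -0.3, -3.8]
opening: 0.0199
```

arm_command(
  increments=[0,0,10,0,0,0,20,0,0,0,20,0,0,0,15,0,0,0,10,0],
)

```text
time: 6.1
eef_pos: [0.5423, -0.1626, 0.1594]
tool_rot: [0.708, 0.706, -0.004, -0.0]
wrist_force: [-1.2, -13.2, 16.8]
opening: 0.0197
```

arm_command(
  increments=[0,1,10,0,0,1,10,0,0,0,5,0,0,0,0,0,0,0,0,0],
)

```text
time: 6.52
eef_pos: [0.5451, -0.1598, 0.1357]
tool_rot: [0.708, 0.706, -0.001, -0.001]
wrist_force: [-0.7, 0.0, -3.5]
opening: 0.0193
```

```bash
cat > look.py <<'E'
from ov import *
import sys
# look.py tag hz t1 t2 ...
tag=sys.argv[1];hz=float(sys.argv[2]);ts=[float(v) for v in sys.argv[3:]]
ims={n:imaging.get_image(n)[:,:,::-1] for n in("side","top")}
s=manip.observe();M=R.from_quat(s['tool_rot']).as_matrix();p=s['eef_pos']-.019*M[:,2];yw=np.degrees(np.arctan2(M[1,0],M[0,0]))
print("tcp",s['eef_pos'].round(4),yw.round(2),"F",s['wrist_force'].round(1),"M",s['moment'].round(2),s['time'],s['opening'])
cols=((0,0,255),(0,255,255),(255,0,255))
out=[]
for n,(u0,v0,u1,v1),k in(("side",(215,180,315,280),6),("top",(210,180,390,270),4)):
    a=ims[n];cv2.imwrite(f"pics/{tag}_{n}raw.png",a)
    c=cv2.resize(a[v0:v1,u0:u1],None,fx=k,fy=k,interpolation=cv2.INTER_CUBIC);cv2.imwrite(f"pics/{tag}_{n}.png",c);d=c.copy()
    for t,col in zip(ts,cols): draw(d,n,barpts(p,yw,t,hz),col,k,u0,v0)
    cv2.imwrite(f"pics/{tag}_{n}_ov.png",d)
    if n=="top": cv2.imwrite(f"pics/{tag}_top2.png",np.vstack([c,d])[:, :720])
E
python3 look.py a .0236 .2 .35 .5
```

```text
tcp [ 0.5453 -0.1581  0.1361] 89.99 F [ 0.7 -0.5 -1.4] M [-0.13 -0.18 -0.02] 6.6167 0.01952926108473478
```

View pics/a_top2.png

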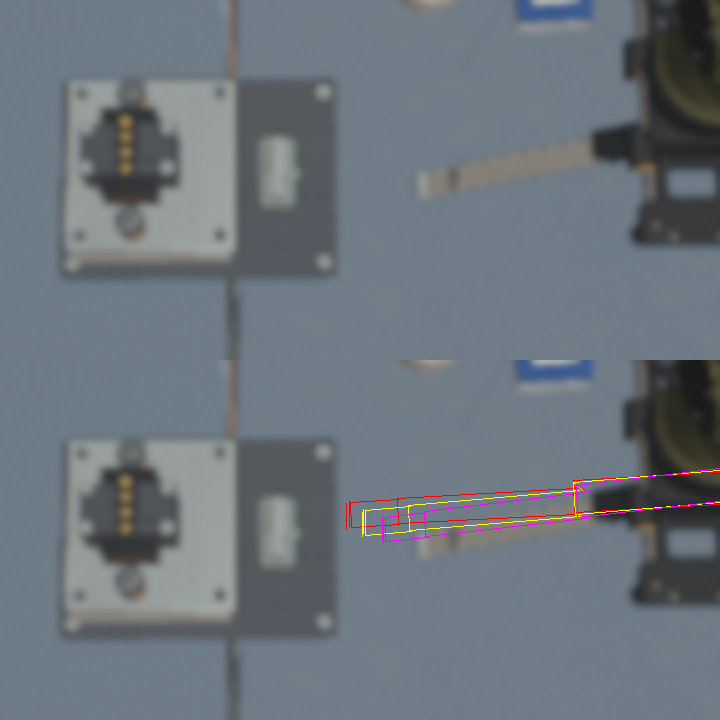

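View pics/a_side_ov.png

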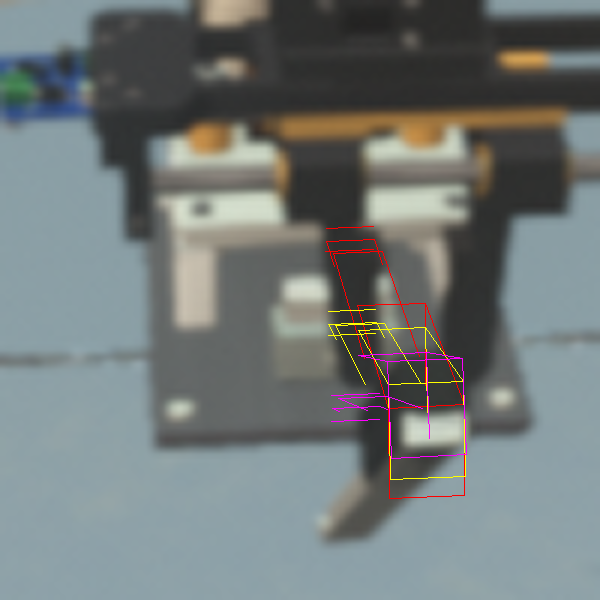

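```bash
cat > tri.py <<'E'
from h import *
def tri(a,b):
    e1,d1=ray("side",a);e2,d2=ray("top",b);A=np.c_[d1[0],-d2[0]];s=np.linalg.lstsq(A,e2-e1,rcond=None)[0]
    p=e1+s[0]*d1[0];q=e2+s[1]*d2[0];return (p+q)/2,np.linalg.norm(p-q)
E
python3 - <<'E'
from tri import *
print(tri((215+335/6,180+527/6),(210+420/4,180+187/4)))
print("tail via side at x=.546..",[ (y,) for y in ()])
e,d=ray("side",(215+433/6,180+432/6));
for y in(-.19,-.185,-.18):
    print(e+d[0]*((y-e[1])/d[0][1]))
E
```

```text
(array([ 0.53673425, -0.01062955,  0.00191777]), np.float64(0.0010361845066479724))
tail via side at x=.546.. []
[ 0.54972338 -0.19        0.15155668]
[ 0.55035803 -0.185       0.14848945]
[ 0.55099269 -0.18        0.14542221]
```

View pics/a_side.png

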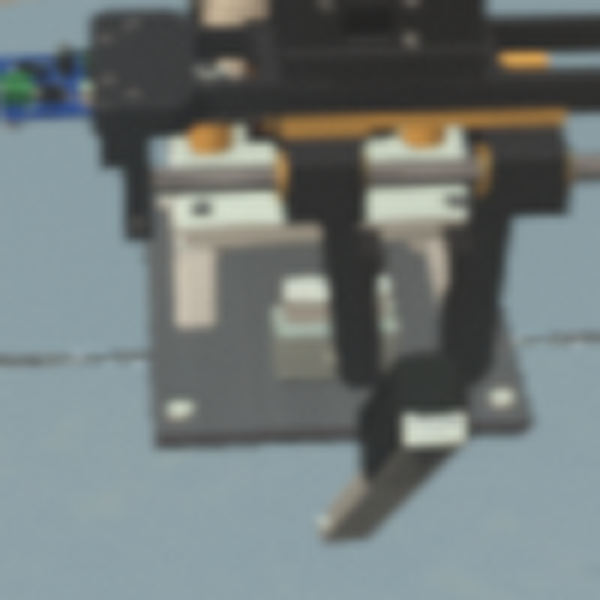

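arm_command(
  increments=[0,0,5,0,0,0,5,0,0,0,5,0,0,0,5,0,0,0,3,0],
)

```text
time: 7.03
eef_pos: [0.546, -0.1588, 0.1136]
tool_rot: [0.707, 0.707, -0.0, -0.001]
wrist_force: [-0.3, -0.2, -2.4]
opening: 0.0193
```

```bash
python3 look.py b .0236 .45 .55 .65
```

```text
tcp [ 0.546  -0.1585  0.1138] 89.96 F [ 0.3  0.6 -3.4] M [ 0.1  -0.07  0.02] 7.1333 0.019338754571371918
```

View pics/b_top2.png

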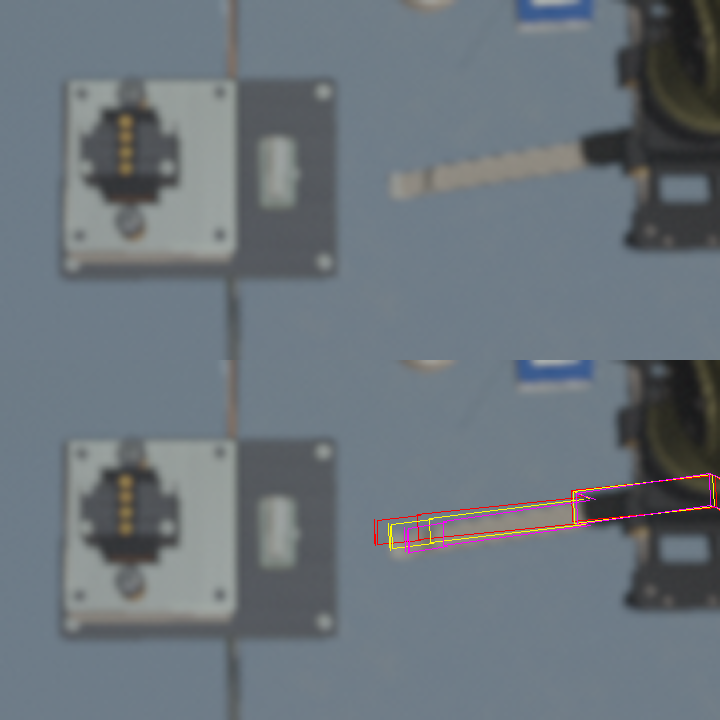

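View pics/b_side_ov.png

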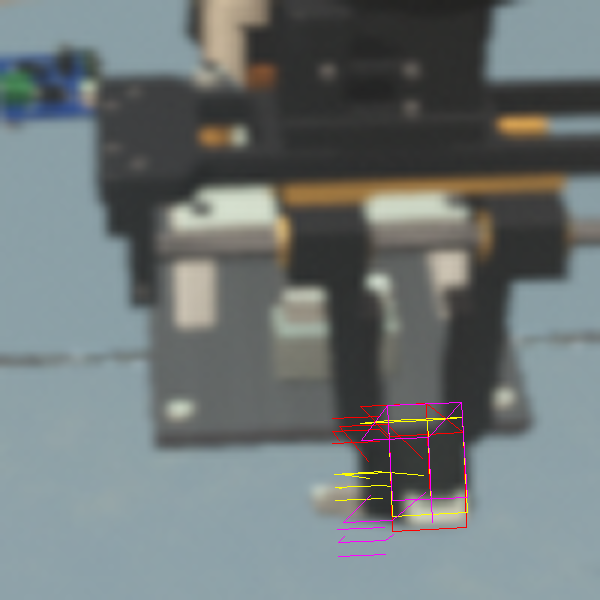

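Run:
```python
from tri import *
print(tri((215+315/6,180+500/6),(210+391/4,180+199/4)), "left corner of tip")
e,d=ray("side",(215+435/6,180+522/6));
for y in(-.215,-.205,-.195):
    print("tail bottom edge",e+d[0]*((y-e[1])/d[0][1]))
e,d=ray("top",(210+583/4,180+147/4))
for z in(.10,.11,.12): print("grip front top",e+d[0]*((z-e[2])/d[0][2]))
```

```text
(array([5.29619058e-01, 1.11176322e-02, 4.24307763e-05]), np.float64(0.001641484099851578)) left corner of tip
tail bottom edge [ 0.54769238 -0.215       0.13623725]
tail bottom edge [ 0.54897801 -0.205       0.12966485]
tail bottom edge [ 0.55026363 -0.195       0.12309246]
grip front top [ 0.54641131 -0.11799499  0.1       ]
grip front top [ 0.54440362 -0.11643162  0.11      ]
grip front top [ 0.54239594 -0.11486824  0.12      ]
```

arm_command(
  increments=[0,0,-1,0,0,0,-2,0,0,0,-3,0.01,0,0,-4,0.015,0,0,-5,0.015],
)

```text
time: 7.55
eef_pos: [0.5464, -0.1589, 0.1301]
tool_rot: [0.722, 0.692, -0.0, -0.0]
wrist_force: [-0.6, 0.3, -2.5]
opening: 0.0191
```

arm_command(
  increments=[1,0,-6,0,2,0,-6,0,3,0,-6,0,4,0,-6,0,5,0,-6,0],
)

```text
time: 7.97
eef_pos: [0.5472, -0.1437, 0.1604]
tool_rot: [0.722, 0.692, 0.0, 0.0]
wrist_force: [-0.6, 0.4, -3.2]
opening: 0.0192
```

arm_command(
  increments=[6,0,-6,0,6,0,-5,0,6,0,-4,0,6,0,-2,0,6,0,-1,0],
)

```text
time: 8.38
eef_pos: [0.5485, -0.1133, 0.178]
tool_rot: [0.721, 0.693, 0.0, 0.0]
wrist_force: [0.3, -0.3, -4.0]
opening: 0.0191
```

arm_command(
  increments=[6,0,0,0,6,0,0,0,5,0,0,0,3,0,0,0,0,0,0,0],
)

```text
time: 8.8
eef_pos: [0.5491, -0.0929, 0.1775]
tool_rot: [0.721, 0.693, 0.0, -0.0]
wrist_force: [0.1, 0.6, -3.0]
opening: 0.0193
```

```bash
python3 look.py c .0236 .45 .55 .65
```

```text
tcp [ 0.5491 -0.0942  0.1775] 87.65 F [ 0.  -0.6 -3.6] M [-0.11 -0.06 -0.06] 8.9 0.019321443172694356
```

View pics/c_top2.png

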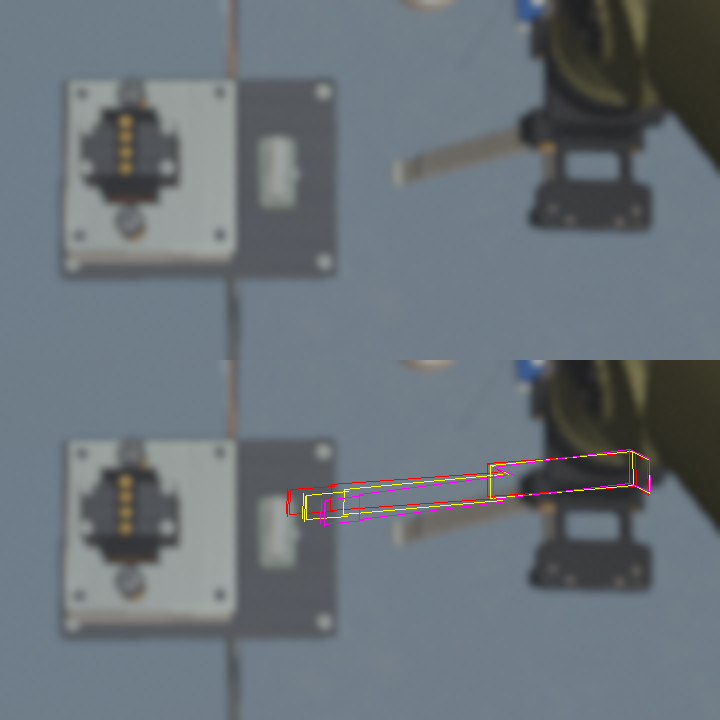

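View pics/c_side_ov.png

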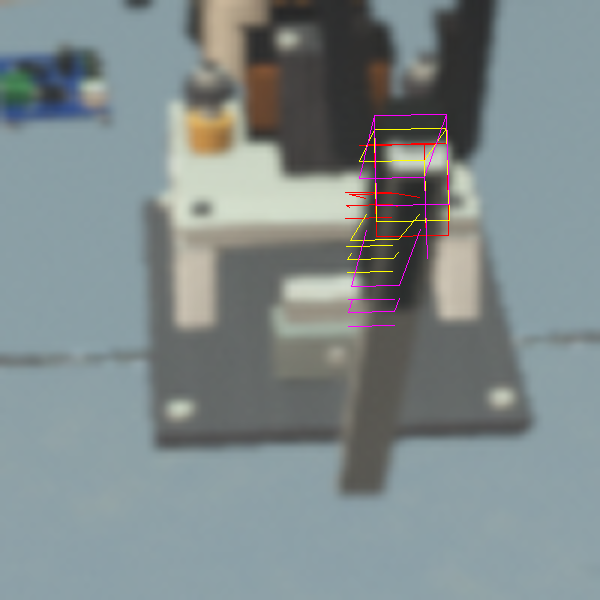

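Run:
```python
from tri import *
p,r=tri((215+362/6,180+485/6),(210+400/4,180+174/4));print(p,r)
s=manip.observe();piv=s['eef_pos']+[0,0,.019];d=p-piv;print(d,np.linalg.norm(d),np.arctan2(-d[2],d[1])-np.arctan2(.0186,.215))
```

```text
[0.54679397 0.00453981 0.00997223] 0.0019527484875604775
[-0.0022917   0.09875985 -0.18652395] 0.2110685793959954 0.997550615019461
```

arm_command(
  increments=[0,0,-5,0,0,0,-10,0,0,0,-15,0,0,0,-15,0,1,0,-15,0],
)

```text
time: 9.32
eef_pos: [0.5493, -0.0936, 0.2391]
tool_rot: [0.722, 0.692, 0.0, 0.0]
wrist_force: [-0.1, 0.0, -3.6]
opening: 0.0193
```

arm_command(
  increments=[5,0,-5,0,10,0,0,0,15,0,0,0,15,0,15,0,0,0],
)

```text
$.increments: bad value
```

arm_command(
  increments=[5,0,-5,0,10,0,0,0,15,0,0,0,15,0,0,0,15,0,0,0],
)

```text
time: 9.73
eef_pos: [0.551, -0.0316, 0.242]
tool_rot: [0.721, 0.693, -0.0, -0.001]
wrist_force: [0.3, -0.1, -3.7]
opening: 0.0189
```

arm_command(
  increments=[15,0,0,0,10,0,0,0,5,0,0,0,0,0,0,0],
)

```text
time: 10.07
eef_pos: [0.5526, -0.0012, 0.2424]
tool_rot: [0.72, 0.693, 0.0, -0.0]
wrist_force: [-0.2, 0.2, -3.5]
opening: 0.0194
```

```bash
python3 look.py d .0236 .9 1.0 1.1
```

```text
tcp [ 0.5527 -0.0038  0.2423] 87.63 F [ 0.2 -0.1 -3.4] M [-0.07 -0.09  0.01] 10.1667 0.01924263252007595
```

View pics/d_top2.png

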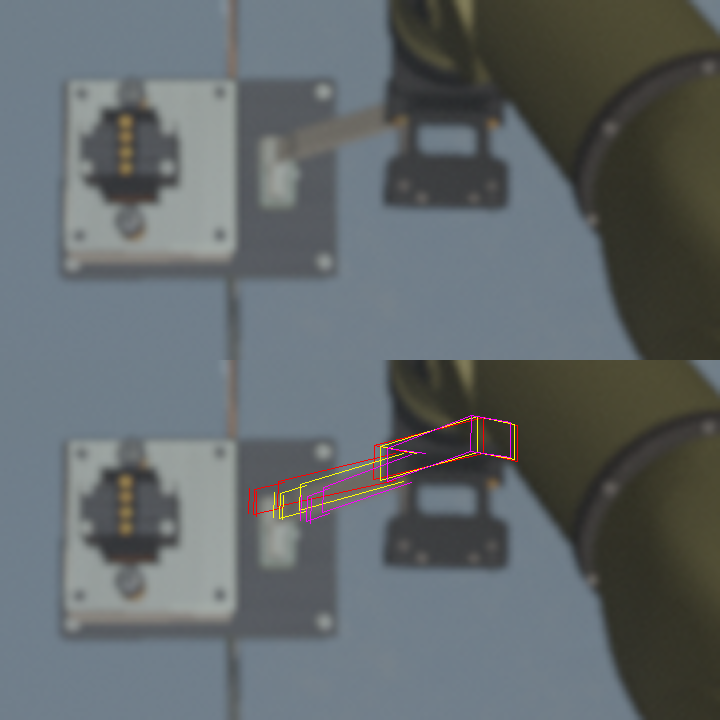

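View pics/d_side.png

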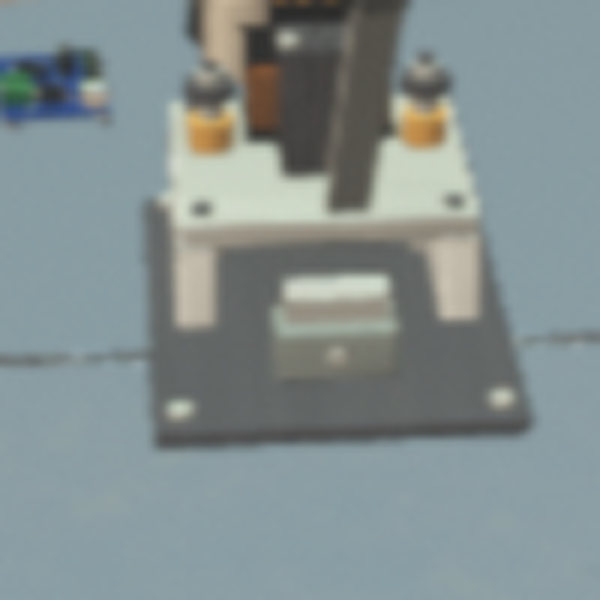

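Run:
```python
from tri import *
s=manip.observe();piv=s['eef_pos']+[0,0,.019]
for a,b in(((347,210),(279,150)),((347,210),(283,150))):
    p,r=tri((215+a[0]/6,180+a[1]/6),(210+b[0]/4,180+b[1]/4));print(p,r)
    d=p-piv;print(d,np.linalg.norm(d),np.arctan2(-d[2],np.hypot(d[1],d[0]))-np.arctan2(.0186,.215))
```

```text
[0.55017595 0.09389631 0.08171975] 0.001021555887113914
[-0.00251721  0.09772697 -0.17962196] 0.20450169991168407 0.9860811033252904
[0.54988503 0.09106853 0.08315544] 0.0009539072734602114
[-0.00280813  0.09489919 -0.17818626] 0.20190118222497624 0.9949440436208151
```

arm_command(
  increments=[4,-1,0,0,6,-1,0,0,5,-1,0,0,3,0,0,0,0,0,0,0],
)

```text
time: 10.58
eef_pos: [0.5506, 0.0165, 0.2428]
tool_rot: [0.721, 0.693, 0.0, -0.0]
wrist_force: [0.3, 1.2, -3.0]
opening: 0.0193
```

arm_command(
  increments=[0,0,4,0,0,0,6,0,0,0,6,0,0,0,5,0,0,0,3,0],
)

```text
time: 11.0
eef_pos: [0.5501, 0.0146, 0.2174]
tool_rot: [0.722, 0.692, -0.001, -0.0]
wrist_force: [0.4, -0.3, -2.7]
opening: 0.0191
```

```bash
python3 look.py e .0236 .9 1.0 1.1
```

```text
tcp [0.5501 0.0148 0.2177] 87.65 F [-0.7  0.1 -3.2] M [-0.04 -0.02  0.02] 11.1 0.019175847749741452
```

View pics/e_top2.png

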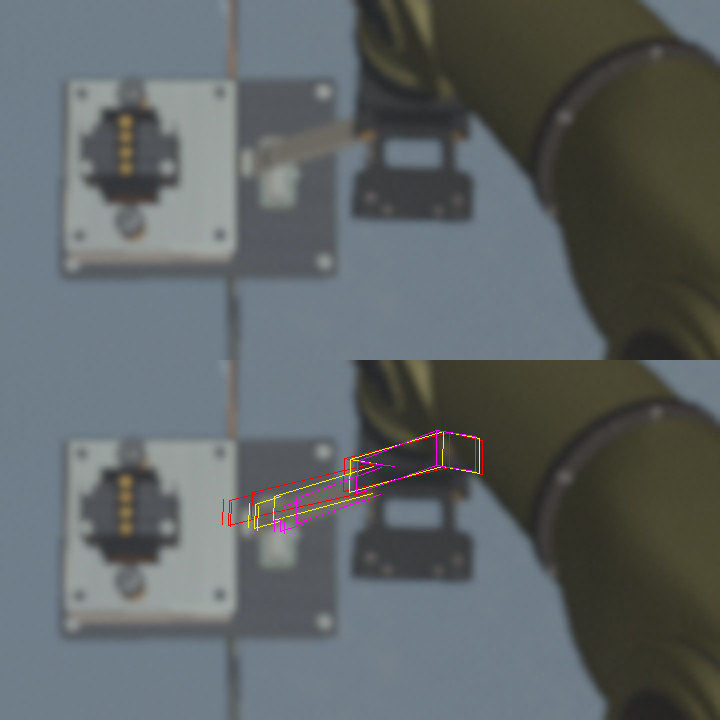

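View pics/e_side.png

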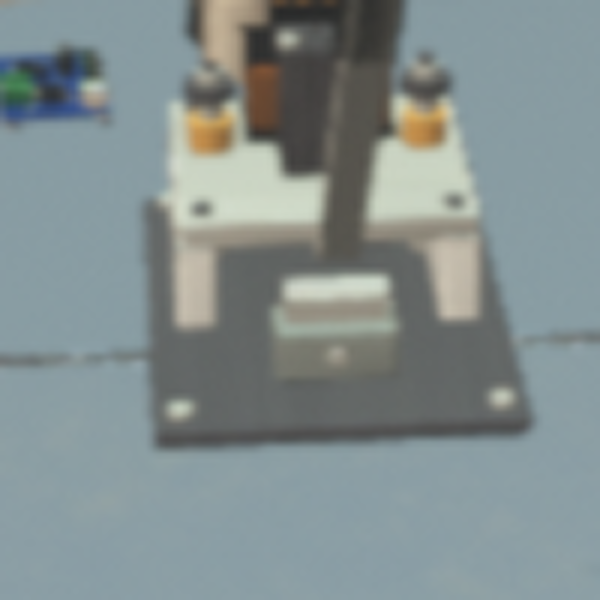

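```bash
cat > kin.py <<'E'
import numpy as np
def kin(t,L,h=50,yc=97,off=23.6):
    s,c=np.sin(t),np.cos(t);k=6+off
    yp=yc+k*s-(211-L)*c; zp=h-6+k*c+(211-L)*s
    ny=yc+16*s+L*c; nz=h-6+16*c-L*s
    return yp,zp-19,ny,nz
if __name__=="__main__":
    for t,L in((1,12),(.9,18),(.8,24),(.7,30),(.6,35),(.5,38),(.4,40),(.3,41.5),(.25,42.5),(.2,43),(.1,44),(0,45),(-.03,45)): print(t,L,np.round(kin(t,L),1))
E
python3 kin.py
```

```text
1 12 [ 14.4 208.4 116.9  42.5]
0.9 18 [  0.2 194.6 120.7  39.8]
0.8 24 [-12.1 179.8 125.2  37.9]
0.7 30 [-22.4 164.2 130.3  36.9]
0.6 35 [-31.5 148.8 134.9  37.4]
0.5 38 [-40.6 133.9 138.   39.8]
0.4 40 [-49.  118.9 140.1  43.2]
0.3 41.5 [-56.2 103.4 141.4  47. ]
0.25 42.5 [-58.9  95.4 142.1  49. ]
0.2 43 [-61.8  87.4 142.3  51.1]
0.1 44 [-66.2  71.1 142.4  55.5]
0 45 [-69.   54.6 142.   60. ]
-0.03 45 [-69.8  49.6 141.5  61.3]
```

arm_command(
  increments=[0,0,3,0,0,0,3,0,0,0,2,0,0,0,0,0],
)

```text
time: 11.43
eef_pos: [0.5504, 0.0149, 0.2102]
tool_rot: [0.721, 0.692, -0.0, -0.0]
wrist_force: [-1.0, 0.5, -3.1]
opening: 0.0193
```

arm_command(
  increments=[0,0,2,0,0,0,2,0,0,0,0,0],
)

```text
time: 11.68
eef_pos: [0.5505, 0.0149, 0.2063]
tool_rot: [0.721, 0.692, -0.0, -0.0]
wrist_force: [0.1, 0.4, -3.9]
opening: 0.0192
```

arm_command(
  increments=[0,0,2,0,0,0,2,0,0,0,0,0,0,0,0,0],
)

```text
time: 12.02
eef_pos: [0.5505, 0.0149, 0.2025]
tool_rot: [0.721, 0.692, -0.0, -0.0]
wrist_force: [-0.4, 0.1, -3.6]
opening: 0.0193
```

```bash
python3 look.py f .0236 .9 1.0 1.1
```

```text
tcp [0.5507 0.015  0.2026] 87.65 F [-0.5 -0.5 -2.1] M [-0.03 -0.1   0.03] 12.1167 0.019251172977978355
```

View pics/f_side.png

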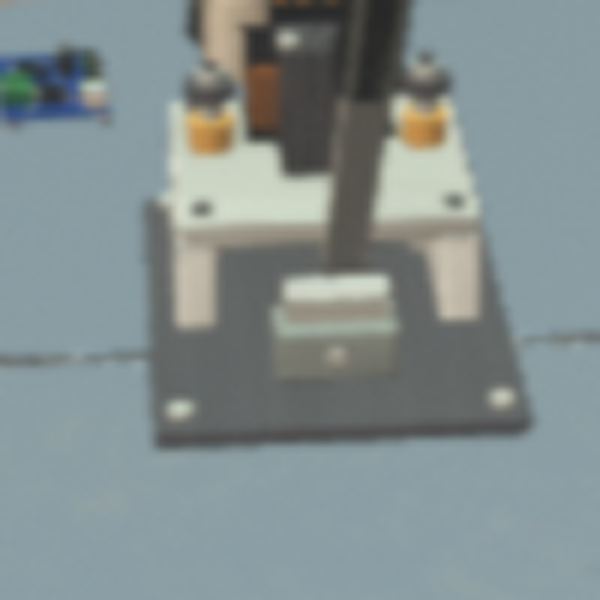

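View pics/f_top2.png

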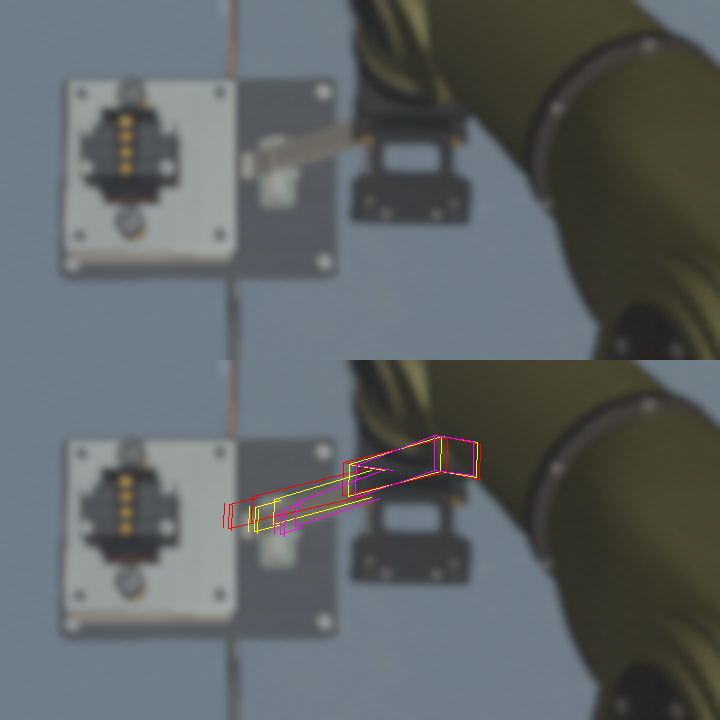

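arm_command(
  increments=[-1,0,3,0,-2,0,3,0,-3,0,3,0,-3,0,3,0,-1,0,0,0],
)

```text
time: 12.53
eef_pos: [0.5497, 0.0039, 0.1897]
tool_rot: [0.722, 0.692, -0.001, -0.0]
wrist_force: [-0.9, -0.4, -3.4]
opening: 0.0192
```

arm_command(
  increments=[-2,0,3,0,-3,0,3,0,-3,0,3,0,-3,0,3,0,-1,0,0,0],
)

```text
time: 12.95
eef_pos: [0.5493, -0.0079, 0.1779]
tool_rot: [0.722, 0.692, -0.001, -0.0]
wrist_force: [-0.5, 0.1, -3.6]
opening: 0.0191
```

```bash
python3 look.py g .0236 .75 .85 .95
```

```text
tcp [ 0.5496 -0.0073  0.1784] 87.62 F [ 0.4 -0.1 -2.4] M [ 0.01 -0.07 -0.03] 13.05 0.01914837143247562
```

View pics/g_side_ov.png

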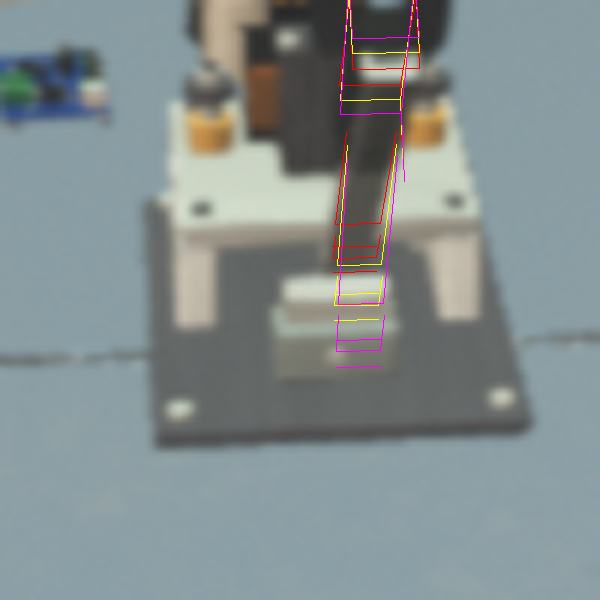

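View pics/g_top2.png

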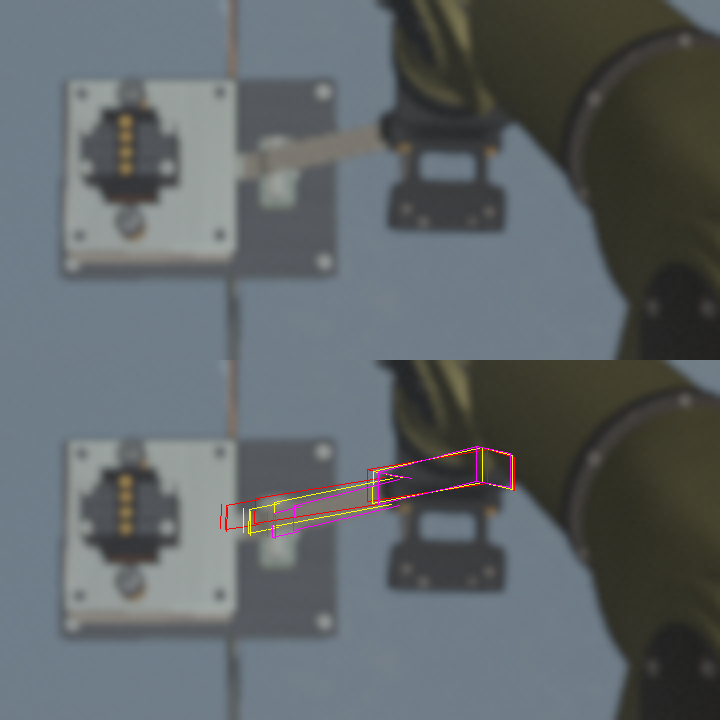

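arm_command(
  increments=[-2,0,3,0,-3,0,5,0,-3,0,5,0,-3,0,5,0,-3,0,4,0],
)

```text
time: 13.47
eef_pos: [0.5489, -0.0215, 0.1559]
tool_rot: [0.722, 0.692, -0.0, -0.0]
wrist_force: [0.4, 0.0, -2.7]
opening: 0.0193
```

arm_command(
  increments=[-2,0,3,0,-2,0,3,0,-2,0,3,0,-2,0,3,0,0,0,0,0],
)

```text
time: 13.88
eef_pos: [0.5485, -0.0295, 0.144]
tool_rot: [0.722, 0.692, -0.0, -0.0]
wrist_force: [-0.1, 0.7, -2.8]
opening: 0.0193
```

```bash
python3 look.py i .0236 .5 .6 .7
```

```text
tcp [ 0.5489 -0.0289  0.1446] 87.65 F [-0.4  1.6 -1.6] M [ 0.04 -0.07  0.02] 13.9833 0.019035666930200795
```

View pics/i_side_ov.png

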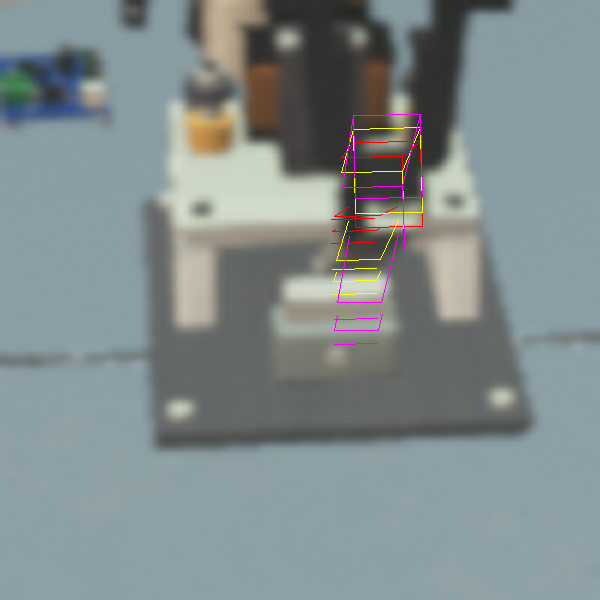

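View pics/i_top2.png

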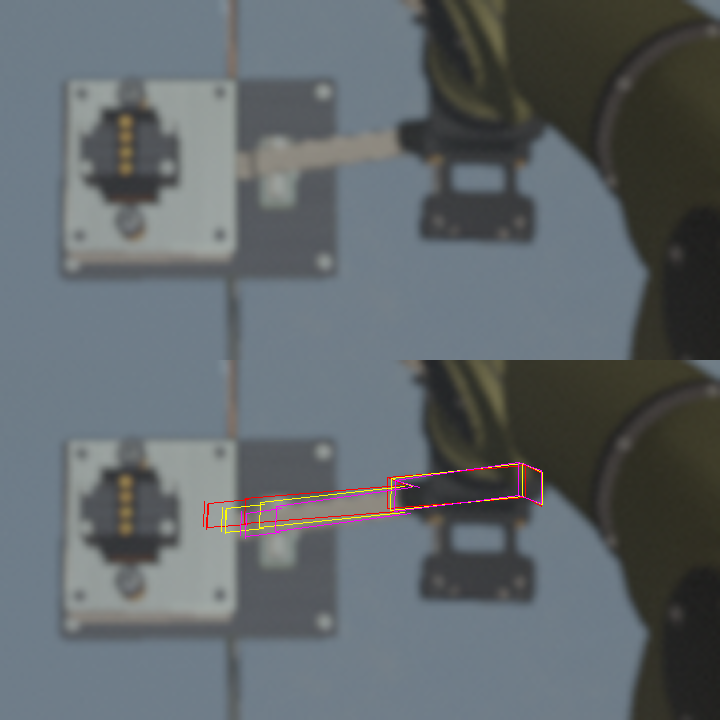

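arm_command(
  increments=[-2,0,3,0,-3,0,5,0,-3,0,5,0,-3,0,5,0,-2,0,4,0],
)

```text
time: 14.4
eef_pos: [0.5481, -0.0428, 0.1219]
tool_rot: [0.722, 0.692, -0.0, 0.0]
wrist_force: [-1.1, 0.4, -2.1]
opening: 0.0191
```

arm_command(
  increments=[-2,0,4,0,-2,0,4,0,-2,0,4,0,-1,0,3,0,0,0,0,0],
)

```text
time: 14.82
eef_pos: [0.5476, -0.0494, 0.107]
tool_rot: [0.722, 0.692, -0.0, -0.0]
wrist_force: [0.3, -0.0, -2.0]
opening: 0.0194
```

```bash
python3 look.py j .0236 .2 .3 .4
```

```text
tcp [ 0.5481 -0.0489  0.1076] 87.66 F [ 0.2 -1.2 -2. ] M [ 0.07 -0.12  0.02] 14.9167 0.019566032144997778
```

View pics/j_side_ov.png

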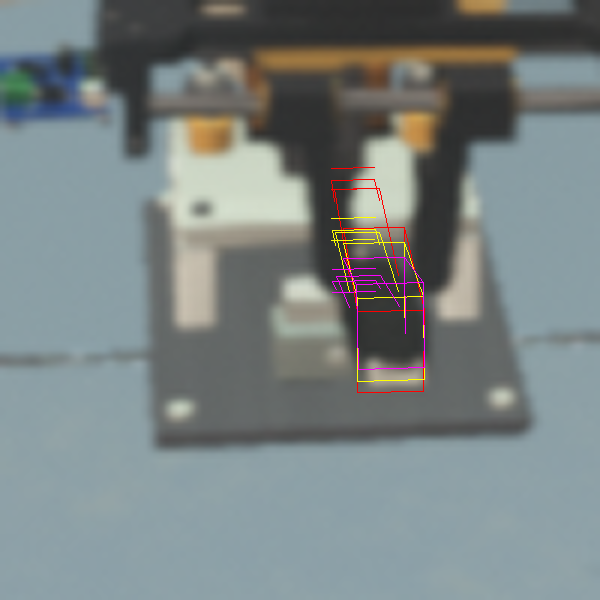

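View pics/j_top2.png

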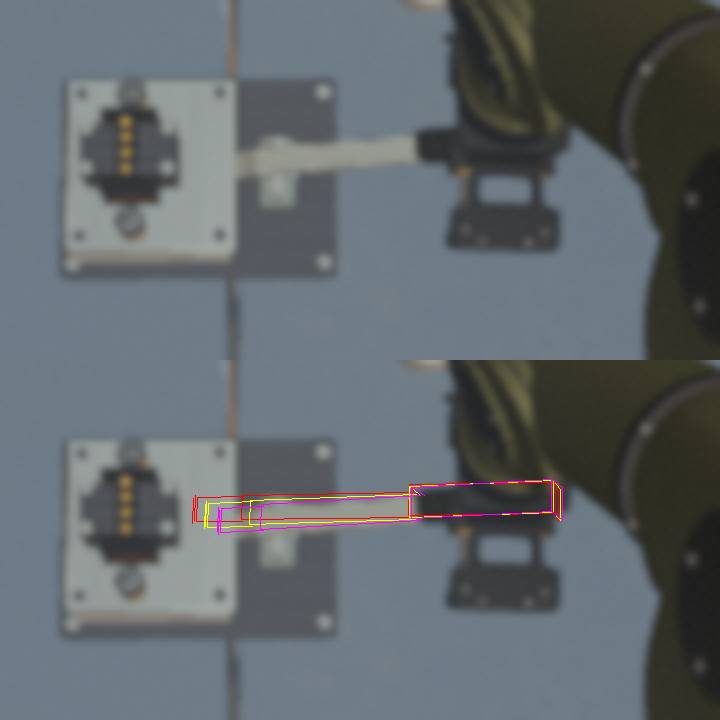

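arm_command(
  increments=[-2,0,0,0,-3,0,2,0,-2,0,2,0,-1,0,2,0,0,0,0,0],
)

```text
time: 15.33
eef_pos: [0.5474, -0.0575, 0.1012]
tool_rot: [0.722, 0.692, -0.0, -0.0]
wrist_force: [0.3, 0.9, -1.7]
opening: 0.0191
```

arm_command(
  increments=[-1,0,2,0,0,0,2,0,-1,0,2,0,0,0,0,0],
)

```text
time: 15.67
eef_pos: [0.5476, -0.0592, 0.0953]
tool_rot: [0.722, 0.692, -0.0, 0.0]
wrist_force: [0.0, 0.0, -0.8]
opening: 0.0192
```

arm_command(
  increments=[-0.5,0,2,0,-0.5,0,2,0,0,0,0,0],
)

```text
time: 15.92
eef_pos: [0.5482, -0.0603, 0.0921]
tool_rot: [0.722, 0.692, 0.0, 0.001]
wrist_force: [0.2, -0.6, 6.4]
opening: 0.019
```

arm_command(
  increments=[-0.5,0,2,0,-0.5,0,2,0,0,0,0,0],
)

```text
time: 16.17
eef_pos: [0.5482, -0.0617, 0.0884]
tool_rot: [0.722, 0.692, 0.0, 0.001]
wrist_force: [-0.2, -1.1, 7.7]
opening: 0.0193
```

Run:
```python
from h import *
for i in range(2):
    s=manip.observe();print(s['wrist_force'],s['moment'],s['joint_torque'])
```

```text
[-0.1901519  -1.13910528  7.71982392] [-0.20781013  0.11333376  0.05546725] [-7.29282293e-01 -4.66016614e+01 -3.52134168e+00 -8.03707212e+00
 -1.16149646e-01 -3.91754117e-01 -2.45908031e-02]
[-0.1901519  -1.13910528  7.71982392] [-0.20781013  0.11333376  0.05546725] [-7.29282293e-01 -4.66016614e+01 -3.52134168e+00 -8.03707212e+00
 -1.16149646e-01 -3.91754117e-01 -2.45908031e-02]
```

arm_command(
  increments=[-0.5,0,2,0,-0.5,0,2,0,0,0,0,0],
)

```text
time: 16.42
eef_pos: [0.5482, -0.063, 0.0844]
tool_rot: [0.722, 0.692, 0.0, 0.001]
wrist_force: [-1.8, -1.5, 6.7]
opening: 0.0194
```

arm_command(
  increments=[-0.6,0,2,0,-0.6,0,2,0,-0.6,0,2,0,0,0,0,0],
)

```text
time: 16.75
eef_pos: [0.5481, -0.0649, 0.0784]
tool_rot: [0.722, 0.692, -0.0, 0.001]
wrist_force: [-0.9, -1.7, 7.4]
opening: 0.0188
```

arm_command(
  increments=[-0.5,0,2,0,-0.5,0,2,0,-0.5,0,2,0,0,0,0,0],
)

```text
time: 17.08
eef_pos: [0.5488, -0.0654, 0.0724]
tool_rot: [0.721, 0.692, 0.001, 0.001]
wrist_force: [0.5, -0.5, 6.1]
opening: 0.0006
```

arm_command(
  increments=[-0.4,0,1.5,0,-0.4,0,1.5,0,0,0,0,0],
)

```text
time: 17.33
eef_pos: [0.5488, -0.0661, 0.0695]
tool_rot: [0.721, 0.693, 0.001, 0.001]
wrist_force: [0.5, -0.9, 5.7]
opening: 0.0004
```

```bash
python3 look.py k .0236 .1 .2
```

```text
tcp [ 0.5488 -0.0661  0.0696] 87.66 F [-0.3 -0.6  6. ] M [-0.14 -0.22  0.02] 17.4333 0.0008144343486082816
```

View pics/k_side_ov.png

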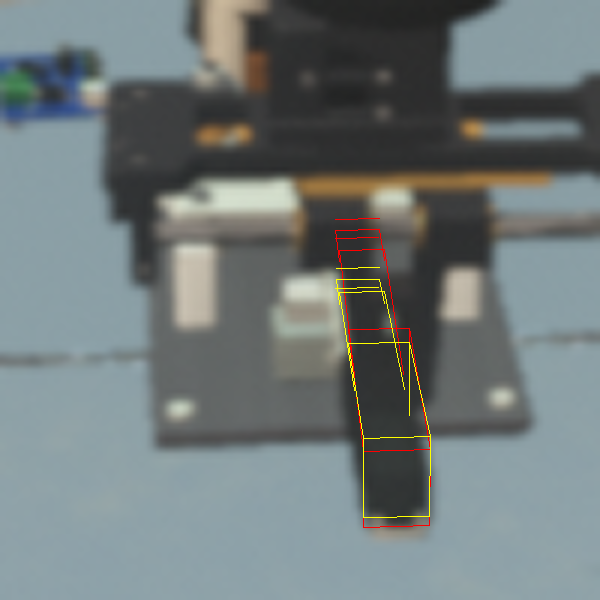

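Run:
```python
from h import *
a=cv2.imread("pics/k_sideraw.png");crop("side","k_s",240,200,310,275,8,a)
a=cv2.imread("pics/k_topraw.png");crop("top","k_t",210,190,370,250,5,a)
```

```text
(no output)
```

View pics/k_s.png

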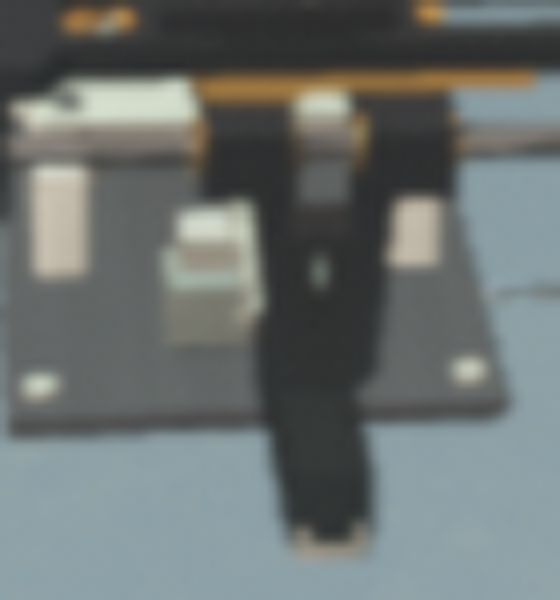

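View pics/k_t.png

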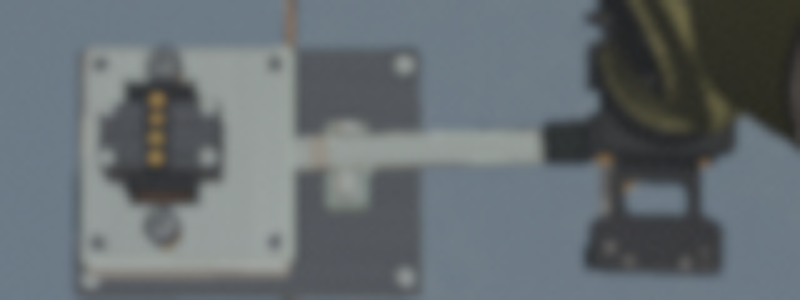

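Run:
```python
from h import *
print(onz("top",[[210+318/5,190+150/5],[210+545/5,190+142/5]],[.06,.070]))
e,d=ray("side",(281,268.5))
for y in(-.120,-.115,-.11,-.105): print("tail bottom",e+d[0]*((y-e[1])/d[0][1]))
e,d=ray("side",(240+325/8,200+385/8))
print("tip line",[ (e+d[0]*((y-e[1])/d[0][1])).round(4) for y in(-.076,-.066)])
```

```text
[[ 0.54797792  0.11170722  0.06      ]
 [ 0.54899337 -0.01785872  0.07      ]]
tail bottom [ 0.5469724  -0.12        0.07099443]
tail bottom [ 0.54753387 -0.115       0.06769059]
tail bottom [ 0.54809534 -0.11        0.06438675]
tail bottom [ 0.54865681 -0.105       0.06108291]
tip line [array([ 0.5505, -0.076 ,  0.0916]), array([ 0.5516, -0.066 ,  0.0856])]
```

Run:
```python
from h import *
ims=[cv2.imread(f"pics/{t}_sideraw.png") for t in "djk"]
o=[cv2.resize(a[195:250,238:262],None,fx=10,fy=10,interpolation=cv2.INTER_CUBIC) for a in ims]
cv2.imwrite("pics/cmp.png",np.hstack(o))
ims=[cv2.imread(f"pics/{t}_sideraw.png") for t in "ijk"]
o=[cv2.resize(a[195:275,262:300],None,fx=7,fy=7,interpolation=cv2.INTER_CUBIC) for a in ims]
cv2.imwrite("pics/cmp2.png",np.hstack(o))
print(proj("side",[.5488,-.0661,.0696]),[ (z,proj("side",[[.484,.127,z],[.484,.127,z+.012]]).round(1).tolist()) for z in(.050,.055,.059)])
```

```text
[[279.18465178 254.79685976]] [(0.05, [[244.8, 221.4], [244.7, 217.0]]), (0.055, [[244.8, 219.6], [244.7, 215.2]]), (0.059, [[244.7, 218.1], [244.6, 213.7]])]
```

View pics/cmp.png

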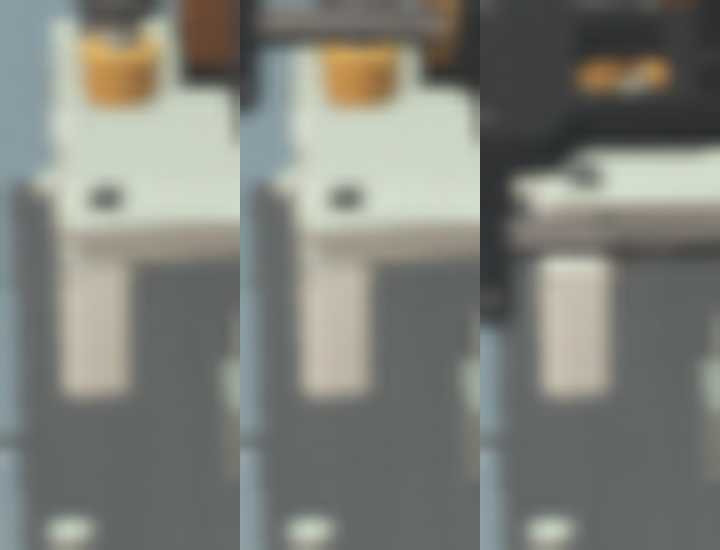

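View pics/cmp2.png

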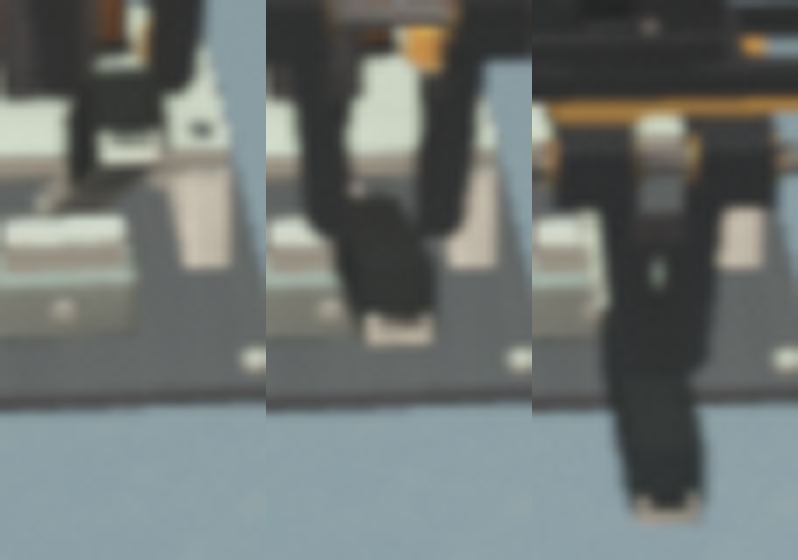

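arm_command(
  increments=[0,0,-2,0,0,0,-3,0,0,0,-4,0,0,0,-5,0,0,0,0,0],
)

```text
time: 17.85
eef_pos: [0.5477, -0.0661, 0.0834]
tool_rot: [0.721, 0.692, 0.0, 0.0]
wrist_force: [-0.2, -0.2, 0.1]
opening: 0.0004
```

arm_command(
  increments=[0,0,-6,0,0,0,-10,0,0,0,-12,0,0,0,-12,0,0,0,0,0],
)

```text
time: 18.27
eef_pos: [0.5489, -0.066, 0.1251]
tool_rot: [0.722, 0.692, 0.002, 0.001]
wrist_force: [0.7, -0.2, 1.1]
opening: 0.0006
```

```bash
python3 look.py l .0236 .1 .2
python3 - <<'E'
from h import *
a=cv2.imread("pics/l_sideraw.png");crop("side","l_s",230,190,310,275,8,a)
a=cv2.imread("pics/l_topraw.png");crop("top","l_t",210,190,370,250,5,a)
E
```

```text
tcp [ 0.5476 -0.0662  0.1232] 87.64 F [ 0.9  0.3 -0.6] M [-0.07 -0.11 -0.01] 18.3667 0.00045985971889808935
```

View pics/l_s.png

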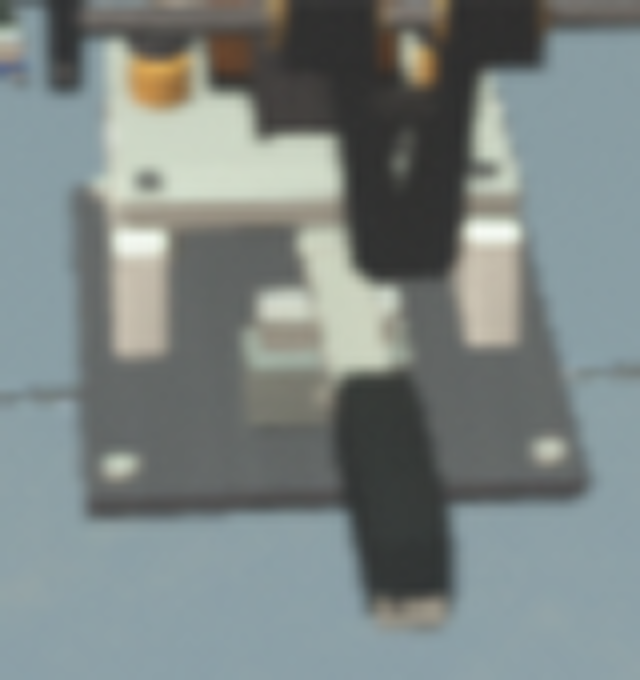

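View pics/l_t.png

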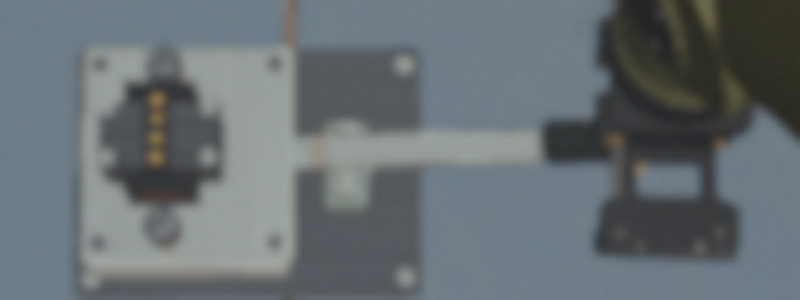

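Run:
```python
from ov import *
from scipy.optimize import least_squares
S=lambda u,v:(230+u/8,190+v/8); T=lambda u,v:(210+u/5,190+v/5)
obs=[("side",(-30,11,28),S(336,378)),("side",(-30,-11,28),S(410,372)),("side",(-130,11,0),S(378,625)),("side",(-130,-11,0),S(447,622)),("side",(-130,11,28),S(366,600)),
("top",(-30,9,10),T(545,164)),("top",(-30,-9,10),T(545,128)),("top",(92,9,8),T(318,169)),("top",(92,-9,8),T(318,135))]
def world(q,p):
    x,y,z,t,yw=p;Rm=R.from_euler('ZY',[yw,t]).as_matrix();return (np.array(q)/1e3)@Rm.T+[x,y,z]
def res(p): return np.ravel([proj(n,world(q,p))[0]-o for n,q,o in obs])
r=least_squares(res,[.548,.016,.06,.1,1.57]);print(r.x,r.fun.reshape(-1,2).round(2).tolist())
p=r.x;print("nose",world((126,0,10),p),"crest pt",world((81,0,0),p),"grip -85 under",world((-85,0,0),p),"yaw",np.degrees(p[4]))
print("tool y now",R.from_quat(manip.observe()['tool_rot']).as_matrix())
# plate front low corner rows
for z in(.052,.054,.056,.058): print(z,((proj("side",[[.484,.127,z],[.608,.127,z]])-[230,190])*8).round(0).tolist())
```

```text
[0.54751322 0.01572821 0.05564897 0.03479307 1.58072434] [[-0.7, -0.93], [0.15, -0.64], [-1.16, 3.57], [1.11, 3.35], [0.39, -5.43], [-1.34, -0.65], [-1.58, 0.36], [1.37, -0.29], [1.25, 0.35]]
nose [0.54625961 0.14199359 0.06125988] crest pt [0.54670955 0.0966752  0.0528313 ] grip -85 under [ 0.54835657 -0.06921616  0.05860579] yaw 90.56883318330475
tool y now [[ 4.11780180e-02  9.99151080e-01  1.22102327e-03]
 [ 9.99151822e-01 -4.11778861e-02 -1.32962744e-04]
 [-8.25707125e-05  1.22546277e-03 -9.99999246e-01]]
0.052 [[118.0, 245.0], [521.0, 230.0]]
0.054 [[118.0, 239.0], [521.0, 225.0]]
0.056 [[118.0, 234.0], [521.0, 219.0]]
0.058 [[118.0, 228.0], [521.0, 213.0]]
```

Run:
```python
from ov import *
from scipy.optimize import least_squares
S=lambda u,v:(230+u/8,190+v/8); T=lambda u,v:(210+u/5,190+v/5)
obs=[("side",(-30,11,28),S(336,378)),("side",(-30,-11,28),S(410,372)),("side",(-130,11,0),S(378,625)),("side",(-130,-11,0),S(447,622)),
("top",(-30,9,10),T(545,164)),("top",(-30,-9,10),T(545,128)),("top",(92,9,8),T(318,169)),("top",(92,-9,8),T(318,135))]
def world(q,p):
    x,y,z,t,yw=p;Rm=R.from_euler('ZY',[yw,t]).as_matrix();return (np.array(q)/1e3)@Rm.T+[x,y,z]
def res(p): return np.ravel([proj(n,world(q,p))[0]-o for n,q,o in obs])
r=least_squares(res,[.548,.016,.06,.1,1.57]);print(r.x,r.fun.reshape(-1,2).round(2).tolist())
p=r.x;print("nose",world((126,0,10),p),"crest pt",world((81,0,0),p),"grip -85 under",world((-85,0,0),p),"yaw",np.degrees(p[4]))
a=cv2.imread("pics/l_sideraw.png");c=cv2.resize(a[190:275,230:310],None,fx=8,fy=8,interpolation=cv2.INTER_CUBIC)
for pp,col in((p,(0,0,255)),):
    pts=barpts(world((-85,0,0),pp),np.degrees(pp[4]),pp[3],0);draw(c,"side",pts,col,8,230,190)
cv2.imwrite("pics/l_fit.png",c)
```

```text
[0.54865035 0.0148707  0.05108635 0.12734816 1.56992279] [[-0.4, -0.6], [0.42, -0.26], [-1.28, 0.4], [1.04, 0.25], [-1.53, -0.81], [-1.7, 0.22], [1.68, -0.18], [1.62, 0.52]]
nose [0.54876063 0.14112036 0.04500284] crest pt [0.54872053 0.09521474 0.04079901] grip -85 under [ 0.5485767  -0.06944096  0.06188171] yaw 89.94995004080145
```

View pics/l_fit.png

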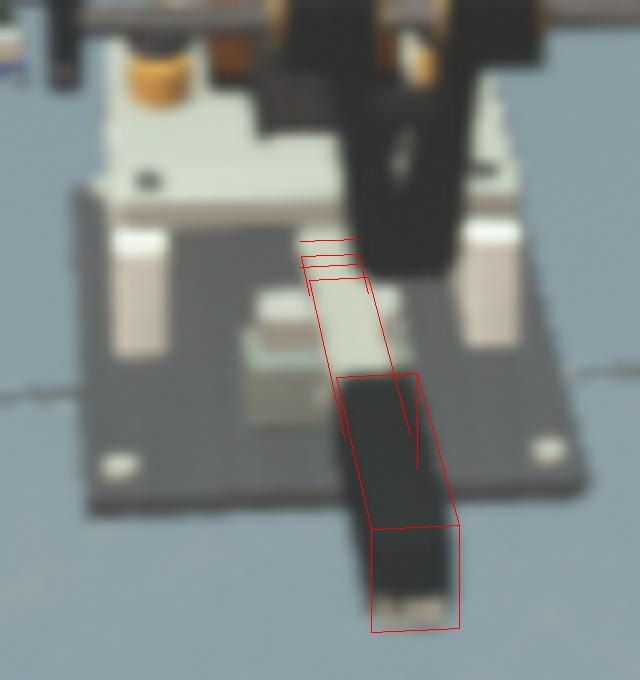

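Run:
```python
from ov import *
a=cv2.imread("pics/l_sideraw.png");c=cv2.resize(a[190:275,230:310],None,fx=8,fy=8,interpolation=cv2.INTER_CUBIC);c2=c.copy()
for cc,h,t,col in((c,.0447,-.018,(0,0,255)),(c2,.050,.1,(0,255,255))):
    u=h+.166*np.sin(t)
    draw(cc,"side",barpts(np.array([.5478,-.069,u]),90.3,t,0),col,8,230,190)
cv2.imwrite("pics/l_fit.png",np.hstack([c[:,40:440+40],c2[:,40:480]]))
```

```text
(no output)
```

View pics/l_fit.png

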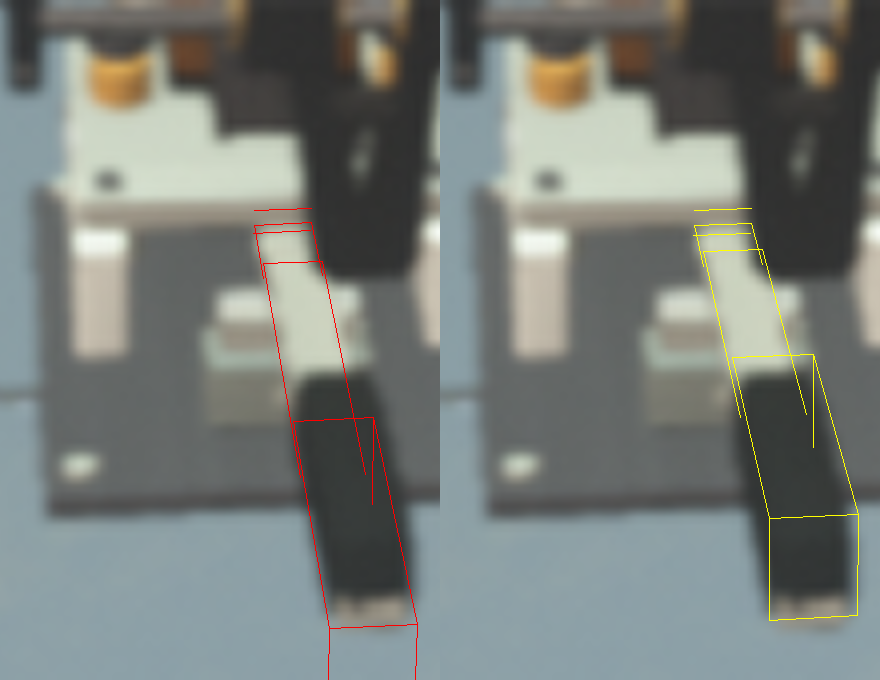

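Run:
```python
from h import *
print((proj("side",[[.5476,-.0662,z] for z in(.1232,.13,.135,.14)])-[230,190])*8)
a=cv2.imread("pics/l_sideraw.png");crop("side","l_s2",255,170,300,230,10,a)
```

```text
[[391.02525499 338.79058649]
 [391.29802257 315.31196025]
 [391.49969433 297.95294777]
 [391.70231193 280.51252197]]
```

View pics/l_s2.png

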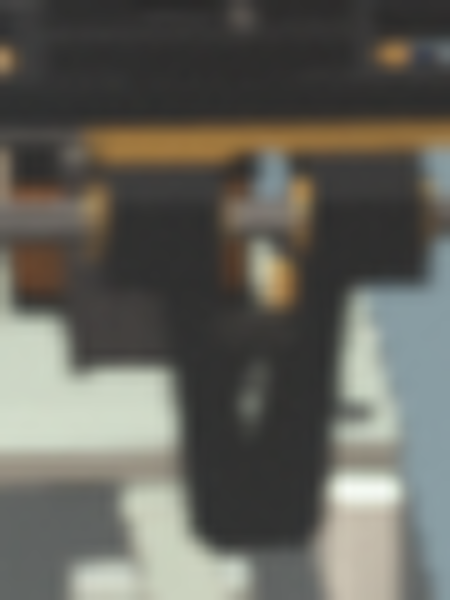

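Run:
```python
from h import *
P=np.array([.4345,-.283,.1502]);a=np.radians(75.7);Y=np.array([np.sin(a),-np.cos(a),0])
for z in(0,.018):
    print((proj("side",[P+Y*.052+[0,0,z],P-Y*.052+[0,0,z]])-[130,200])*3)
```

```text
[[371.73258941 268.75193847]
 [179.69173925 250.2213943 ]]
[[371.26468152 240.22476448]
 [177.15995215 221.95539553]]
```

arm_command(
  increments=[0,0,10,0,0,0,12,0,0,0,12,0,0,0,8,0,0,0,4,0],
)

```text
time: 18.78
eef_pos: [0.546, -0.066, 0.0745]
tool_rot: [0.721, 0.693, -0.001, -0.001]
wrist_force: [-0.4, -0.2, 0.1]
opening: 0.0007
```

arm_command(
  increments=[0,0,3,0,0,0,2,0,0,0,2,0,0,0,0,0],
)

```text
time: 19.12
eef_pos: [0.5476, -0.0664, 0.07]
tool_rot: [0.722, 0.692, 0.0, 0.0]
wrist_force: [-0.5, -1.5, 4.3]
opening: 0.0007
```

arm_command(
  increments=[0,0,1,0,0,0,1,0,0,0,1,0,0,0,0,0],
)

```text
time: 19.45
eef_pos: [0.5478, -0.0669, 0.0676]
tool_rot: [0.722, 0.692, 0.0, 0.001]
wrist_force: [-1.2, -1.5, 5.9]
opening: 0.0007
```

arm_command(
  increments=[-0.2,0,1,0,-0.2,0,1,0,-0.2,0,1,0,0,0,0,0],
)

```text
time: 19.78
eef_pos: [0.5479, -0.0674, 0.0646]
tool_rot: [0.722, 0.692, 0.0, 0.001]
wrist_force: [-0.7, -1.4, 6.6]
opening: 0.0002
```

arm_command(
  increments=[-0.2,0,1,0,-0.2,0,1,0,0,0,1,0,0,0,0,0],
)

```text
time: 20.12
eef_pos: [0.548, -0.0681, 0.0617]
tool_rot: [0.722, 0.692, 0.0, 0.001]
wrist_force: [-0.8, -1.1, 7.1]
opening: 0.0004
```

arm_command(
  increments=[-0.2,0,1,0,0,0,1,0,0,0,0,0],
)

```text
time: 20.37
eef_pos: [0.548, -0.0684, 0.0597]
tool_rot: [0.722, 0.692, 0.0, 0.001]
wrist_force: [-0.7, -2.0, 6.5]
opening: 0.0004
```

arm_command(
  increments=[-0.2,0,1,0,0,0,1,0,0,0,0,0],
)

```text
time: 20.62
eef_pos: [0.5481, -0.0687, 0.0578]
tool_rot: [0.722, 0.692, 0.0, 0.001]
wrist_force: [-1.0, -2.2, 7.7]
opening: 0.0005
```

arm_command(
  increments=[-0.2,0,1,0,0,0,0.5,0,0,0,0,0],
)

```text
time: 20.87
eef_pos: [0.5484, -0.0689, 0.0568]
tool_rot: [0.722, 0.692, 0.0, 0.002]
wrist_force: [-1.5, -1.4, 11.9]
opening: 0.0005
```

arm_command(
  increments=[-0.2,0,1,0,0,0,0.5,0,0,0,0,0],
)

```text
time: 21.12
eef_pos: [0.5486, -0.069, 0.0558]
tool_rot: [0.722, 0.692, 0.001, 0.002]
wrist_force: [-2.0, -2.6, 16.0]
opening: 0.0001
```

Run:
```python
from h import *
a=imaging.get_image("side")[:,:,::-1];cv2.imwrite("pics/m_raw.png",a)
ims=[cv2.imread(f"pics/{t}.png") for t in ("d_sideraw","l_sideraw","m_raw")]
cv2.imwrite("pics/cmp3.png",np.hstack([cv2.resize(i[195:250,238:262],None,fx=10,fy=10,interpolation=cv2.INTER_CUBIC) for i in ims]))
crop("side","m_s",230,190,310,275,8,a);print(manip.observe()['wrist_force'])
```

```text
[-2.49777451 -1.625749   16.01785158]
```

View pics/cmp3.png

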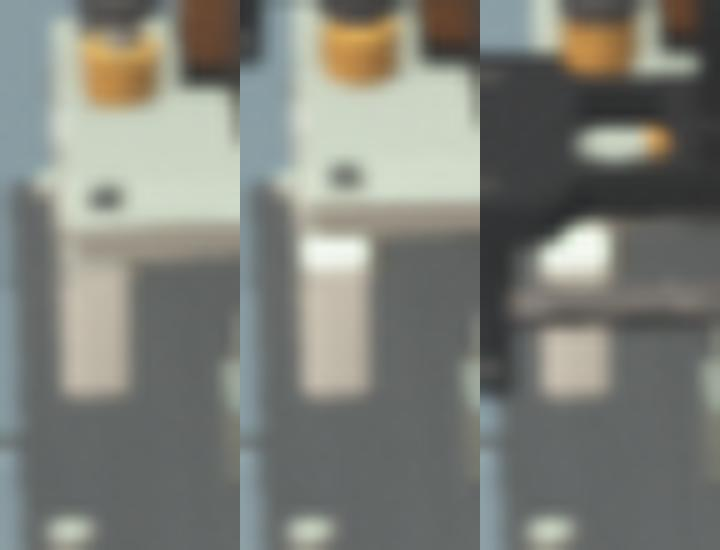

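View pics/m_s.png

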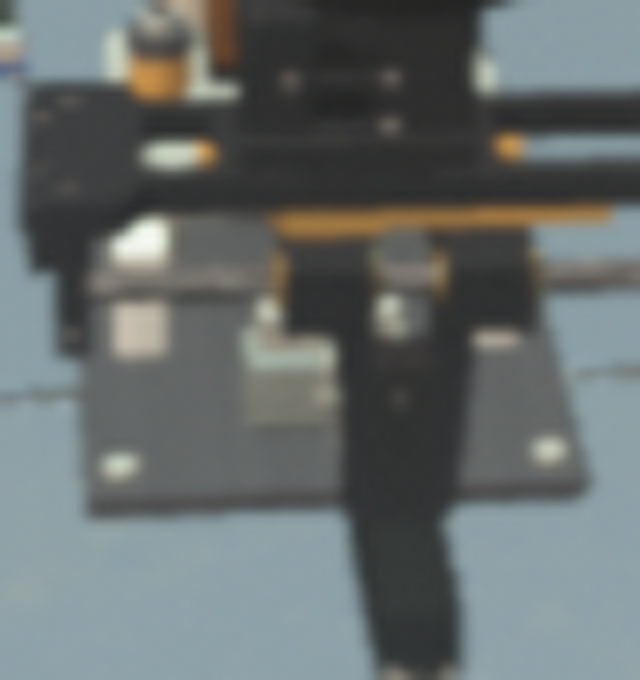

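arm_command(
  increments=[0,0,-1,0,0,0,-2,0,0,0,-3,0,0,0,-6,0,0,0,-12,0],
)

```text
time: 21.58
eef_pos: [0.5465, -0.0676, 0.0773]
tool_rot: [0.721, 0.693, -0.001, -0.001]
wrist_force: [0.5, 0.8, -0.4]
opening: 0.0006
```

arm_command(
  increments=[0,0,-15,0,0,0,-15,0,0,0,-10,0,0,0,0,0,0,0,0,0],
  grip=0,
)

```text
time: 22.0
eef_pos: [0.5475, -0.0678, 0.1179]
tool_rot: [0.721, 0.692, 0.0, 0.0]
wrist_force: [-0.5, -0.3, -0.2]
opening: 0.0319
```

Run:
```python
from h import *
a=imaging.get_image("side")[:,:,::-1];cv2.imwrite("pics/n_raw.png",a)
b=imaging.get_image("top")[:,:,::-1];crop("top","n_t",210,190,370,250,5,b)
ims=[cv2.imread(f"pics/{t}.png") for t in ("d_sideraw","l_sideraw","n_raw")]
cv2.imwrite("pics/cmp3.png",np.hstack([cv2.resize(i[195:250,238:262],None,fx=10,fy=10,interpolation=cv2.INTER_CUBIC) for i in ims]))
crop("side","n_s",230,190,310,275,8,a);s=manip.observe();print(s['wrist_force'],s['eef_pos'],s['opening'])
```

```text
[ 1.07710906  0.50336727 -0.49464337] [ 0.54671573 -0.06792137  0.11696963] 0.03924584281568349
```

View pics/cmp3.png

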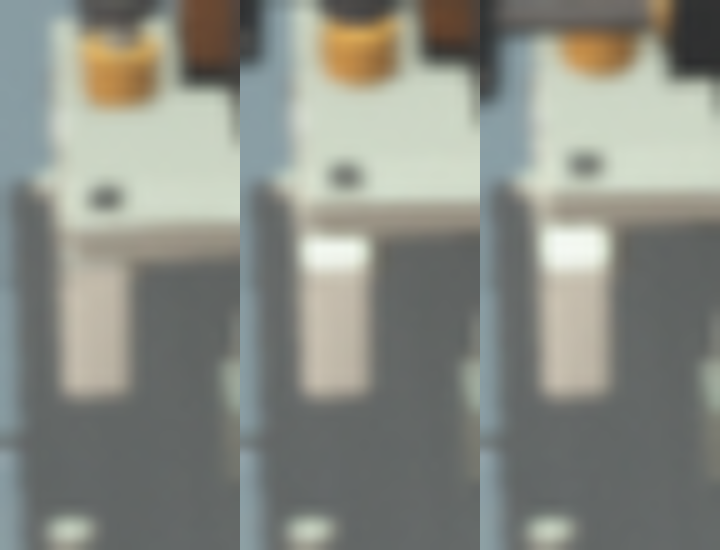

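View pics/n_s.png

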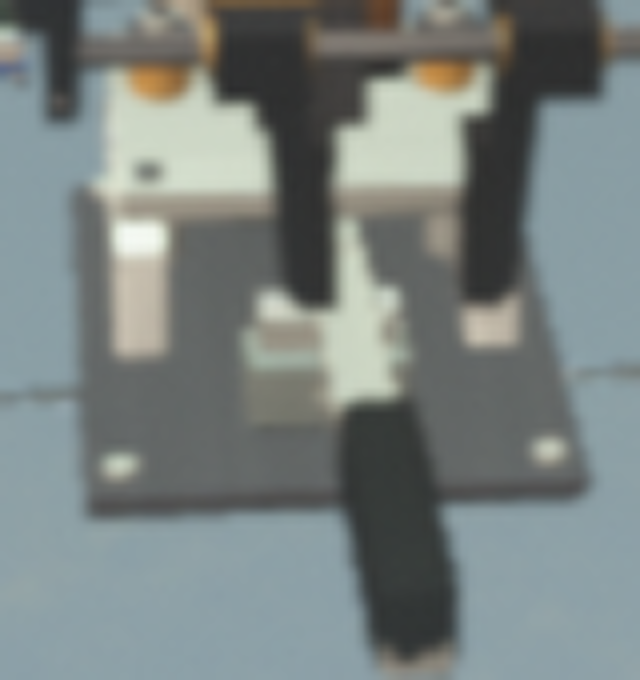

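View pics/n_t.png

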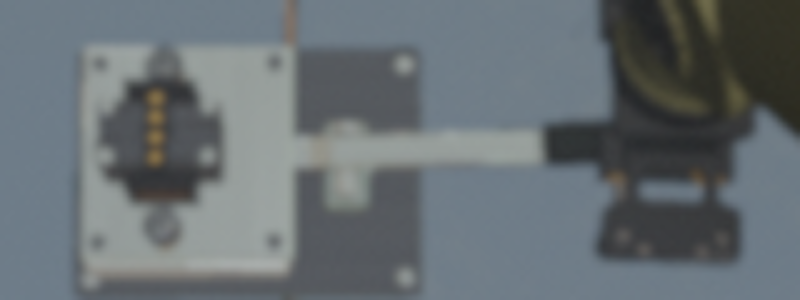

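arm_command(
  increments=[0,0,0,-0.02,0,0,0,-0.02,0,0,0,0,0,0,0,0,0,0,0,0],
)

```text
time: 22.52
eef_pos: [0.5471, -0.0678, 0.1174]
tool_rot: [0.707, 0.707, -0.0, -0.0]
wrist_force: [0.3, 0.4, 0.1]
opening: 0.0727
```

arm_command(
  increments=[0,1,0,0,0,0,0,0,0,0,0,0],
)

```text
time: 22.77
eef_pos: [0.5484, -0.0679, 0.1176]
tool_rot: [0.707, 0.707, 0.0, 0.0]
wrist_force: [-0.6, 1.0, -0.1]
opening: 0.088
```

arm_command(
  increments=[0,0,10,0,0,0,20,0,0,0,25,0,0,0,20,0,0,0,10,0],
)

```text
time: 23.18
eef_pos: [0.5466, -0.0678, 0.0299]
tool_rot: [0.707, 0.707, -0.001, -0.001]
wrist_force: [-1.6, 0.3, -0.3]
opening: 0.088
```

arm_command(
  increments=[0,0,6,0,0,0,0,0,0,0,0,0],
)

```text
time: 23.43
eef_pos: [0.5486, -0.0677, 0.0269]
tool_rot: [0.707, 0.707, 0.0, 0.0]
wrist_force: [0.5, 0.4, 0.2]
opening: 0.0882
```

Run:
```python
from h import *
a=imaging.get_image("side")[:,:,::-1]
crop("side","o_s",220,190,320,285,7,a);s=manip.observe();print(s['wrist_force'],s['eef_pos'],s['opening'])
```

```text
[-0.32228665  0.75282037 -0.21947713] [ 0.54892778 -0.06778124  0.02733976] 0.08803153918208165
```

View pics/o_s.png

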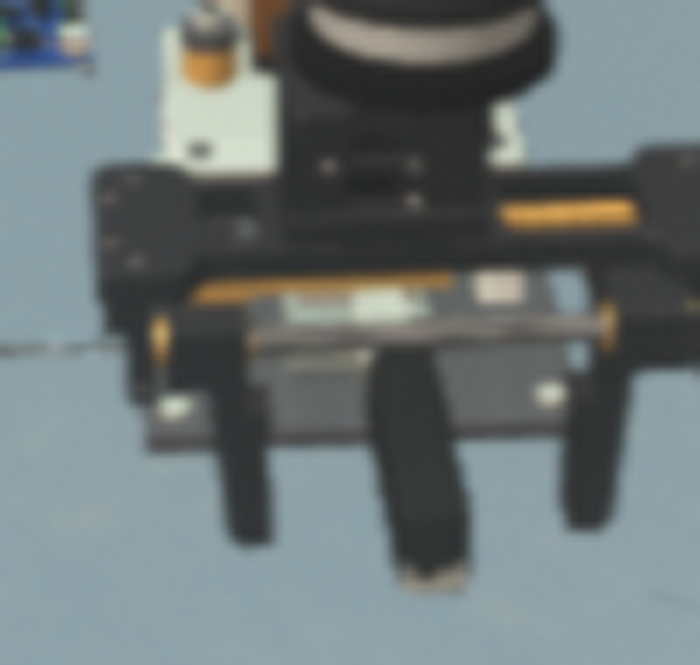

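arm_command(
  increments=[0,0,0,0,0,0,0,0,0,0,0,0,0,0,0,0,0,0,0,0],
  grip=1,
)

```text
time: 23.9
eef_pos: [0.5484, -0.0679, 0.0269]
tool_rot: [0.707, 0.707, 0.0, 0.0]
wrist_force: [0.2, 0.1, -0.3]
opening: 0.0568
```

arm_command(
  increments=[0,0,0,0,0,0,0,0,0,0,0,0,0,0,0,0,0,0,0,0],
)

```text
time: 24.32
eef_pos: [0.5482, -0.0678, 0.0266]
tool_rot: [0.707, 0.707, -0.0, -0.0]
wrist_force: [-0.7, -0.1, -0.1]
opening: 0.0236
```

arm_command(
  increments=[0,0,0,0,0,0,0,0,0,0,0,0,0,0,0,0],
)

```text
time: 24.65
eef_pos: [0.5481, -0.0679, 0.0266]
tool_rot: [0.707, 0.707, -0.0, -0.0]
wrist_force: [0.8, 0.5, -0.9]
opening: 0.0218
```

arm_command(
  increments=[-1,0,-0.5,0,-2,0,-0.5,0,-3,0,0,0,-3,0,0,0,0,0,0,0],
)

```text
time: 25.07
eef_pos: [0.5485, -0.0745, 0.0275]
tool_rot: [0.707, 0.707, 0.002, -0.001]
wrist_force: [0.1, 5.7, -1.4]
opening: 0.022
```

arm_command(
  increments=[-3,0,0,0,-4,0,0,0,-4,0,0,0,-4,0,0,0,0,0,0,0],
)

```text
time: 25.48
eef_pos: [0.5476, -0.0943, 0.0273]
tool_rot: [0.708, 0.706, -0.001, 0.0]
wrist_force: [-0.1, -0.0, -1.8]
opening: 0.0218
```

Run:
```python
from h import *
a=imaging.get_image("side")[:,:,::-1];b=imaging.get_image("top")[:,:,::-1]
crop("side","p_s",220,190,320,285,7,a);crop("top","p_t",210,190,370,250,5,b);s=manip.observe();print(s['wrist_force'],s['eef_pos'],s['opening'])
```

```text
[-2.01485879e-01  1.58272674e-03 -2.64888841e+00] [ 0.54779822 -0.09364665  0.02743802] 0.021419157367367447
```

View pics/p_s.png

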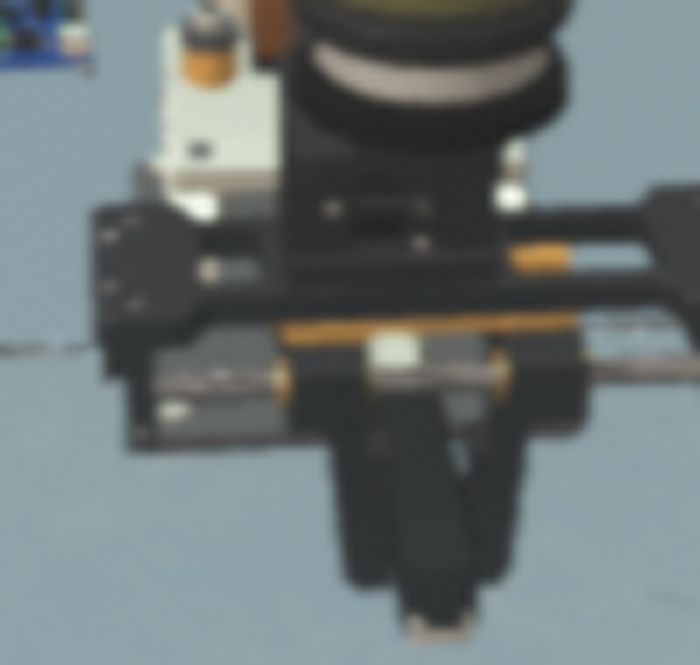

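View pics/p_t.png

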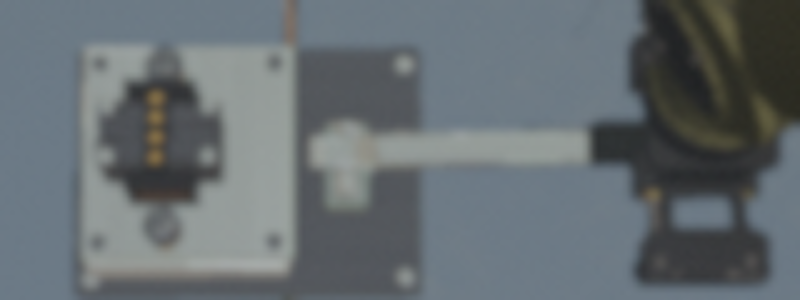

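arm_command(
  increments=[-1,0,-2,0,-3,0,-4,0,-4,0,-5,0,-5,0,-5,0,-7,0,-4,0],
)

```text
time: 26.0
eef_pos: [0.5485, -0.1122, 0.0484]
tool_rot: [0.707, 0.707, 0.0, 0.0]
wrist_force: [0.6, -0.6, -3.0]
opening: 0.0218
```

arm_command(
  increments=[-10,-2,-3,0,-12,-4,-1,0,-14,-6,0,0,-14,-8,0,0,-14,-10,0,0],
)

```text
time: 26.42
eef_pos: [0.5176, -0.178, 0.0517]
tool_rot: [0.708, 0.706, -0.0, 0.0]
wrist_force: [-1.4, -0.5, -2.8]
opening: 0.0218
```

arm_command(
  increments=[-14,-12,0,0,-14,-10,0,0,-12,-6,0,0,-8,-4,0,0,-5,-2,0,0],
)

```text
time: 26.83
eef_pos: [0.4826, -0.2313, 0.0516]
tool_rot: [0.708, 0.706, -0.001, 0.0]
wrist_force: [-0.3, -1.0, -4.0]
opening: 0.0213
```

Run:
```python
from h import *
a=imaging.get_image("side")[:,:,::-1];b=imaging.get_image("top")[:,:,::-1]
crop("side","q_s",180,180,320,340,4,a);crop("top","q_t",210,170,410,290,4,b);s=manip.observe();print(s['wrist_force'],s['eef_pos'],s['opening'])
```

```text
[-0.10183025  1.04650964 -3.42370937] [ 0.48356529 -0.23025398  0.05159643] 0.021872191634322823
```

View pics/q_s.png

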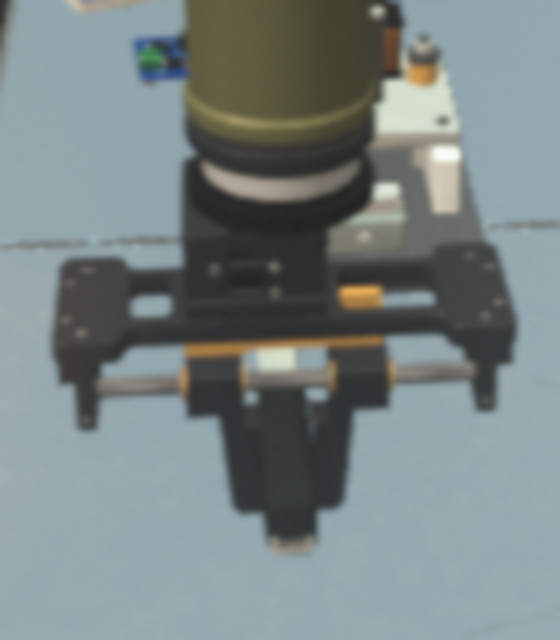

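View pics/q_t.png

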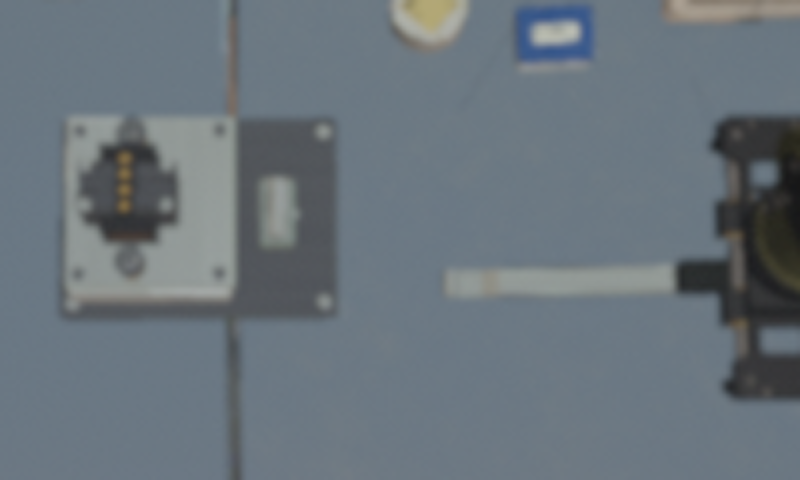

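arm_command(
  increments=[0,0,5,0,0,0,10,0,0,0,15,0,0,0,12,0,0,0,6,0],
)

```text
time: 27.35
eef_pos: [0.4838, -0.2272, 0.0016]
tool_rot: [0.707, 0.708, -0.0, -0.001]
wrist_force: [0.2, 0.3, -3.4]
opening: 0.0218
```

arm_command(
  increments=[0,0,4,0,0,0,3,0,0,0,0,0],
)

```text
time: 27.6
eef_pos: [0.4842, -0.2283, -0.0038]
tool_rot: [0.707, 0.707, -0.0, -0.0]
wrist_force: [-0.1, 0.1, -3.2]
opening: 0.0218
```

Run:
```python
from h import *
a=imaging.get_image("side")[:,:,::-1]
crop("side","r_s",200,230,320,360,5,a);s=manip.observe();print(s['wrist_force'],s['eef_pos'],s['opening'])
```

```text
[ 0.29773015 -0.12824629 -3.63851455] [ 0.4842906  -0.22849587 -0.00341861] 0.021738225008843447
```

View pics/r_s.png

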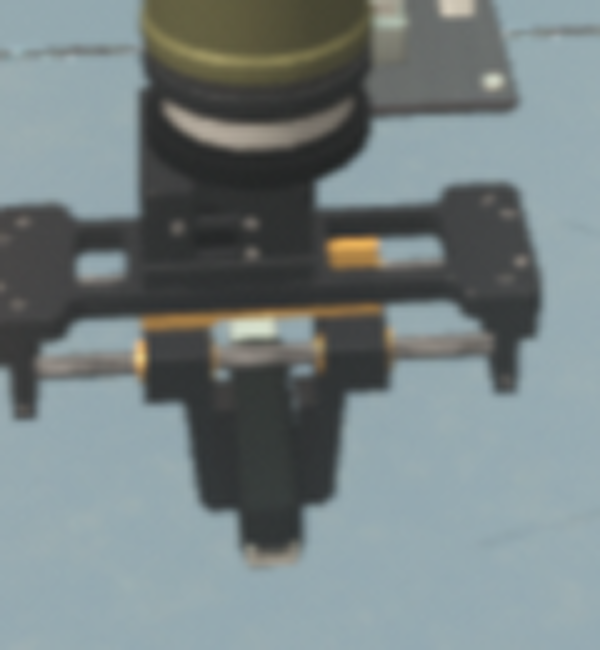

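eef z reads −3.4 mm with no table contact. This confirms that the true fingertips sit about 18 mm above the reported TCP. I'll keep lowering gently.

arm_command(
  increments=[0,0,3,0,0,0,3,0,0,0,2,0,0,0,0,0],
)

```text
time: 27.98
eef_pos: [0.4839, -0.2288, -0.0116]
tool_rot: [0.707, 0.707, -0.0, -0.0]
wrist_force: [-0.7, 0.5, -3.2]
opening: 0.0214
```

arm_command(
  increments=[0,0,2,0,0,0,1,0,0,0,0,0],
)

```text
time: 28.23
eef_pos: [0.484, -0.2288, -0.0145]
tool_rot: [0.707, 0.707, -0.0, -0.0]
wrist_force: [0.3, -0.4, -3.5]
opening: 0.0213
```

arm_command(
  increments=[0,0,1,0,0,0,0.5,0,0,0,0,0],
)

```text
time: 28.48
eef_pos: [0.4841, -0.2288, -0.016]
tool_rot: [0.707, 0.707, -0.0, -0.0]
wrist_force: [-0.1, 0.1, -3.5]
opening: 0.0219
```

Run:
```python
from h import *
a=imaging.get_image("side")[:,:,::-1]
crop("side","u_s",220,290,280,360,9,a);s=manip.observe();print(s['wrist_force'],s['eef_pos'],s['opening'])
```

```text
[ 0.09543358  0.27349665 -4.80709299] [ 0.48407502 -0.22882558 -0.01589294] 0.021890646490409785
```

View pics/u_s.png

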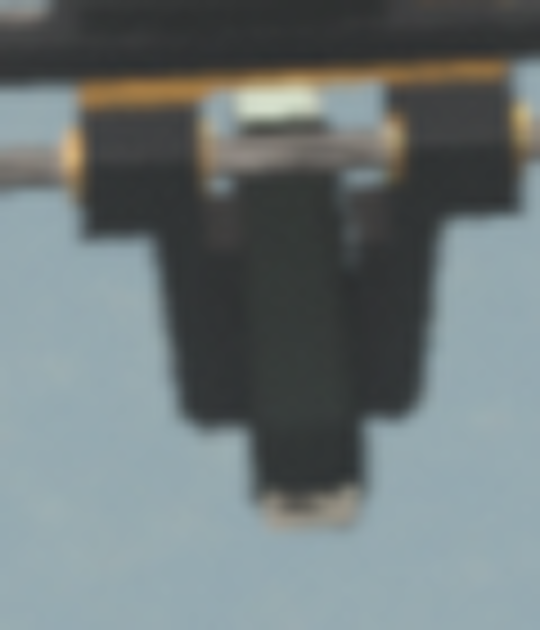

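Run:
```python
from h import *
for uv,y in(((254.4,348.7),-.278),((220+210/9,290+428/9),-.2378),((220+400/9,290+415/9),-.2378)):
    e,d=ray("side",uv);print(e+d[0]*((y-e[1])/d[0][1]))
```

```text
[ 0.48484024 -0.278       0.0125112 ]
[ 0.46686286 -0.2378      0.00375645]
[ 0.50520572 -0.2378      0.0040457 ]
```

arm_command(
  increments=[0,0,0.7,0,0,0,0.7,0,0,0,0,0],
)

```text
time: 28.78
eef_pos: [0.484, -0.2288, -0.0174]
tool_rot: [0.707, 0.707, -0.0, -0.0]
wrist_force: [-0.3, -0.1, -3.9]
opening: 0.0216
```

arm_command(
  increments=[0,0,0.7,0,0,0,0.5,0,0,0,0,0],
)

```text
time: 29.03
eef_pos: [0.484, -0.2288, -0.0186]
tool_rot: [0.707, 0.707, -0.0, -0.0]
wrist_force: [0.1, -0.3, -2.7]
opening: 0.0218
```

arm_command(
  increments=[0,0,0.5,0,0,0,0,0],
)

```text
time: 29.2
eef_pos: [0.4841, -0.2288, -0.019]
tool_rot: [0.707, 0.707, -0.0, 0.0]
wrist_force: [1.2, -0.4, -3.3]
opening: 0.022
```

arm_command(
  increments=[0,0,0.5,0,0,0,0.5,0,0,0,0,0],
)

```text
time: 29.45
eef_pos: [0.4841, -0.2288, -0.02]
tool_rot: [0.707, 0.707, -0.0, 0.0]
wrist_force: [-0.4, -0.4, -3.2]
opening: 0.0218
```

arm_command(
  increments=[0,0,0,0,0,0,0,0,0,0,0,0,0,0,0,0,0,0,0,0],
  grip=0,
)

```text
time: 29.87
eef_pos: [0.4843, -0.2288, -0.0198]
tool_rot: [0.707, 0.707, 0.0, 0.0]
wrist_force: [0.6, 0.3, 0.0]
opening: 0.0529
```

arm_command(
  increments=[0,0,0,0,0,0,0,0,0,0,0,0,0,0,0,0,0,0,0,0],
)

```text
time: 30.28
eef_pos: [0.4841, -0.2288, -0.02]
tool_rot: [0.707, 0.707, -0.0, 0.0]
wrist_force: [0.9, 0.1, 0.3]
opening: 0.0858
```

arm_command(
  increments=[0,0,0,0,0,0,0,0,0,0,-5,0,0,0,-15,0,0,0,-25,0],
)

```text
time: 30.7
eef_pos: [0.4826, -0.2282, 0.0242]
tool_rot: [0.707, 0.707, -0.001, -0.002]
wrist_force: [0.5, 0.6, 1.0]
opening: 0.0882
```

arm_command(
  increments=[0,0,-35,0,0,0,-35,0,0,0,-35,0,0,0,-25,0,0,0,0,0],
)

```text
time: 31.12
eef_pos: [0.4871, -0.2296, 0.1602]
tool_rot: [0.708, 0.707, 0.002, 0.004]
wrist_force: [0.1, 1.1, 0.4]
opening: 0.0886
```

arm_command(
  increments=[-30,0,0,0,-35,0,0,0,-35,0,0,0,-30,0,0,0,0,0,0,0],
)

```text
time: 31.53
eef_pos: [0.4812, -0.3673, 0.1538]
tool_rot: [0.711, 0.703, -0.003, 0.001]
wrist_force: [-0.2, -1.1, -0.3]
opening: 0.0881
```

Run:
```python
from h import *
a=imaging.get_image("side")[:,:,::-1];b=imaging.get_image("top")[:,:,::-1];cv2.imwrite("pics/v_raw.png",a);cv2.imwrite("pics/vt_raw.png",b)
cv2.imwrite("pics/v_side.png",cv2.resize(a,(800,600),interpolation=cv2.INTER_CUBIC));crop("top","v_t",210,170,410,290,4,b);s=manip.observe();print(s['wrist_force'],s['eef_pos'],s['opening'])
```

```text
[ 0.38796602  0.48007046 -0.24979864] [ 0.48282327 -0.35976466  0.15412673] 0.08806014259334434
```

View pics/v_side.png

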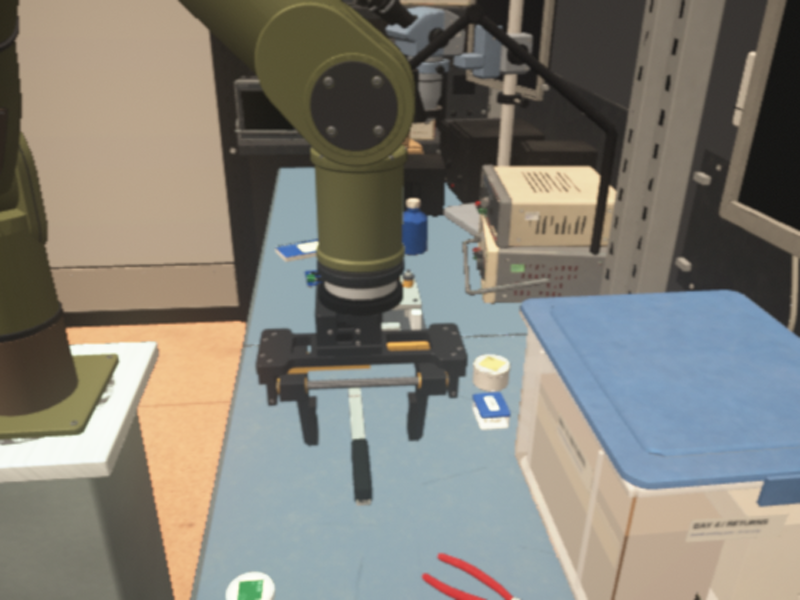

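View pics/v_t.png

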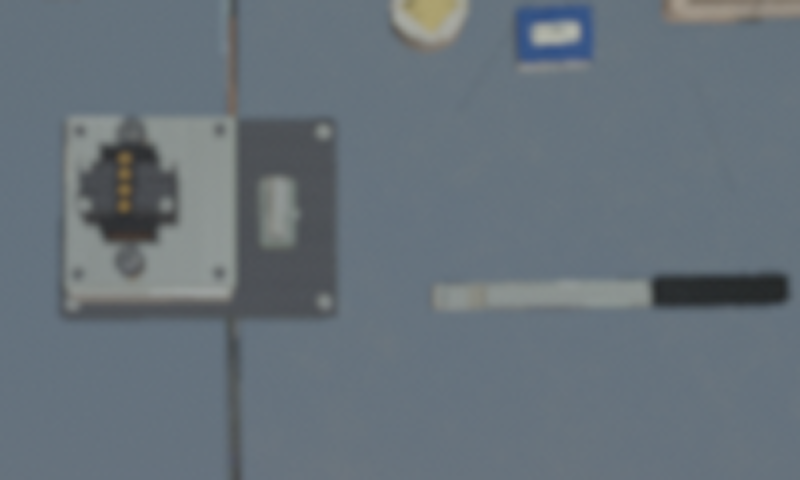

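arm_command(
  increments=[-25,-25,0,0,-30,-25,0,0,-30,-25,0,0,-20,-20,0,0,0,0,0,0],
)

```text
time: 32.05
eef_pos: [0.3822, -0.4681, 0.154]
tool_rot: [0.71, 0.704, -0.003, -0.001]
wrist_force: [-0.1, -0.5, -0.5]
opening: 0.0882
```

Run:
```python
from h import *
a=imaging.get_image("side")[:,:,::-1];cv2.imwrite("pics/w_raw.png",a)
ims=[cv2.imread(f"pics/{t}.png") for t in ("d_sideraw","n_raw","w_raw")]
cv2.imwrite("pics/cmp4.png",np.hstack([cv2.resize(i[195:250,238:262],None,fx=10,fy=10,interpolation=cv2.INTER_CUBIC) for i in ims]))
crop("side","w_s",180,190,320,360,4,a);s=manip.observe();print(s['wrist_force'],s['eef_pos'],s['time'])
```

```text
[0.5518345  0.66451839 1.39278434] [ 0.38565078 -0.46493158  0.15432401] 32.1
```

View pics/cmp4.png

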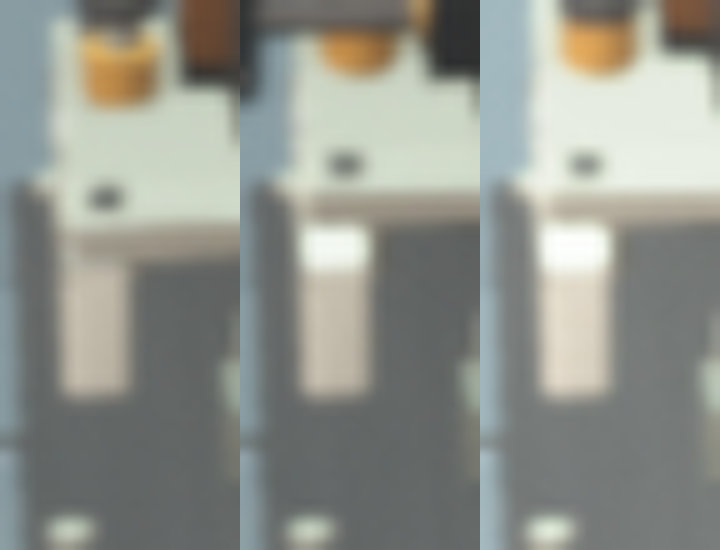

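View pics/w_s.png

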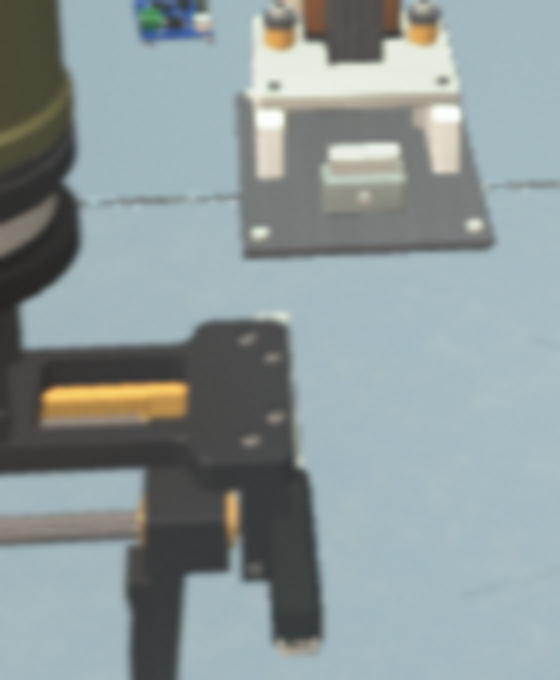

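The plate is still at the height it had at the stop: bolt hole at row 164 of the crop, against 198 at the start. The bar lies flat and clear of the jig. Handing in.

```bash
python3 -c "
from station import ticket; print(ticket.sign_off())"
```

```text
the job is handed in; nothing more can be done
None
```

The plate was levered up to its collars and stayed there, and the bar now lies flat on the worktop clear of the jig. I handed the job in at about 32 s; no verdict was given.

**Last checks**
- **Plate:** it sits about 9 mm above where it started, which puts its underside near 59 mm. That comes from pixel shifts in the side view. It did not drop when the bar was drawn out.
- **Bar:** the top view shows it lying lengthwise about 70–80 mm in front of the bed, clear of the jig. I judged it flat by eye only. It fell a few mm when the gripper let go.
- **Bystanders:** the tin and the parts box look unmoved in the last pictures. The circuit board is only partly in view there, and no move went near it.

**What did not go to plan**
- **Fingertip position:** the real fingertips sit about 18 mm above the reported TCP. My first grasp therefore only pinched the top of the bar's grip. The bar sagged in the fingers, touched the worktop lightly, and slipped out partway through levering.
- **Levering:** I finished by pressing on the grip with closed fingers, then regripped deeper to take the bar out.
- **Force at the stop:** lifting took about 6–7 N steadily at the grip. At the stop it reached 16 N, about 9 N more, because I sent one step too many before reading the force. That is over the "6 N more is too much" guidance. I estimate about 60 N at the plate, under the 90 N limit, but that force is not measured directly.

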